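# Riddle the tumbled nuts and set them in the gauging nest

### The job

The brass hexagon nuts have come out of the tumbler mixed with its ceramic pellets: shake the sieve basket over its tub until every pellet has fallen through into the tub, then tip the nuts out over the basket's lip into the flat inspection tray and stand the empty basket back upright in the tub. Then lay all the nuts flat in the channel of the aluminium gauging nest for thread gauging, each turned so that two of its flats sit square between the channel walls and it is fully down on the channel's floor, and when all are in swing the nest's keeper flap fully shut over them. Leave the other things on the bench where they are.

Things in the scene. Friction and masses are not known exactly. Their poses are not given: they have to be found in the camera images.
- tub: open grey plastic tub fixed to the bench, 208 x 176 x 50 mm outside, walls and floor 4 mm thick; origin at the centre of its underside, x along the 208 mm side, z up
- basket: steel sieve basket (0.3 kg) standing in the tub on 22 mm legs, 158 (x) x 129 (y) mm, sides to 65 mm; grid floor 25 mm above the feet, openings 13 x 24 mm, bars 9 mm wide along x; open at -x, with a lip sloping up 25 degrees. Slippery steel. Pieces stay on the bars till shaken along y (28 mm strokes at about 0.17 m/s). Origin midway between the feet at foot level, x away from the lip
- basket_grip (a point): centre of the basket's black grip, a flat upright plastic block 12 mm thick (along the basket's x), 58 mm wide (y) and 34 mm high, at x = 12 mm, 96 mm above the feet; a bail of 6 mm rod runs from its ends to the side walls. Pinch the 12 mm from above; axes as the basket's
- basket_lip (a point): middle of the edge of the basket's pouring lip (x = -77.5 mm, 37.5 mm above the feet); axes as the basket's
- tray: flat steel inspection tray with a dark lining fixed to the bench, 208 x 176 mm, floor top 5 mm above the bench, all round a low lip 3 mm thick whose top is 9 mm above the bench; origin at the centre of its underside, x along the 208 mm side
- nest: aluminium gauging nest fixed to the bench, a block 220 x 88 x 16.5 mm with a straight channel along its x; origin at the centre of its underside. Channel 34 mm wide with its mouth chamfered 1.8 mm on each side, 4.5 mm deep, closed 104 mm either way from the middle by stops 4 mm high
- nest_slot (a point): centre of the channel's floor, 12 mm above the bench; x along the channel, y across it, z up
- keeper (a joint): angle of the nest's keeper flap, a plate 176 (along the channel) x 40 x 3 mm hinged along the nest's +y edge: 0 = shut (level, its underside 1.5 mm above seated nuts, its free edge 9 mm on the +y side of the channel's middle), 1.57 = upright, stop at 1.9; at the start it stands open. Its hinge is stiff (about 2 N at the edge) and stays where it is left
- keeper_hinge (a point): middle of the flap's hinge line, fixed to the nest, 49 mm from the channel's middle on the nest's +y side, 24.5 mm above the bench; the hinge runs along the nest's x
- keeper_edge (a point): middle of the flap's free edge, 40 mm from the hinge; here an upturned lip 44 mm long and 4 mm thick rises 13 mm from the flap's underside, on the face that is uppermost when shut. Axes: z square to the flap (up when shut), y toward the hinge
- tip_cleaner: bystander: small black round tin, 58 x 58 x 37 mm, loose; origin under its centre
- control_board: bystander: small circuit board, 70 x 55 x 20 mm, loose; origin under its centre
- marker_pen: bystander: marker pen lying on the bench, 135 x 13 x 14 mm, loose; origin under its centre
- nut_1_c (a point): centre of a brass hexagon nut, 32 mm across flats (37 mm across corners), 11 mm thick, 21 mm bore, 45 g, loose, at first in the basket; z is the bore's axis (either face may be up), x points square out of one flat, so flats face 0, 60, 120 .. degrees from x. Between 3 and 5 nuts are there (None: absent). Tipped out, some may stand on a flat or lean on one another
- nut_2_c (a point): centre of a brass hexagon nut, 32 mm across flats (37 mm across corners), 11 mm thick, 21 mm bore, 45 g, loose, at first in the basket; z is the bore's axis (either face may be up), x points square out of one flat, so flats face 0, 60, 120 .. degrees from x. Between 3 and 5 nuts are there (None: absent). Tipped out, some may stand on a flat or lean on one another
- nut_3_c (a point): centre of a brass hexagon nut, 32 mm across flats (37 mm across corners), 11 mm thick, 21 mm bore, 45 g, loose, at first in the basket; z is the bore's axis (either face may be up), x points square out of one flat, so flats face 0, 60, 120 .. degrees from x. Between 3 and 5 nuts are there (None: absent). Tipped out, some may stand on a flat or lean on one another
- nut_4_c (a point): centre of a brass hexagon nut, 32 mm across flats (37 mm across corners), 11 mm thick, 21 mm bore, 45 g, loose, at first in the basket; z is the bore's axis (either face may be up), x points square out of one flat, so flats face 0, 60, 120 .. degrees from x. Between 3 and 5 nuts are there (None: absent). Tipped out, some may stand on a flat or lean on one another
- nut_5_c (a point): centre of a brass hexagon nut, 32 mm across flats (37 mm across corners), 11 mm thick, 21 mm bore, 45 g, loose, at first in the basket; z is the bore's axis (either face may be up), x points square out of one flat, so flats face 0, 60, 120 .. degrees from x. Between 3 and 5 nuts are there (None: absent). Tipped out, some may stand on a flat or lean on one another
- pellet_1_c (a point): centre of a small white ceramic tumbling pellet, a round tablet 9 mm across and 8 mm thick (z its axis), 10 g, loose, at first in the basket. Between 4 and 6 pellets are there (None: absent)
- pellet_2_c (a point): centre of a small white ceramic tumbling pellet, a round tablet 9 mm across and 8 mm thick (z its axis), 10 g, loose, at first in the basket. Between 4 and 6 pellets are there (None: absent)
- pellet_3_c (a point): centre of a small white ceramic tumbling pellet, a round tablet 9 mm across and 8 mm thick (z its axis), 10 g, loose, at first in the basket. Between 4 and 6 pellets are there (None: absent)
- pellet_4_c (a point): centre of a small white ceramic tumbling pellet, a round tablet 9 mm across and 8 mm thick (z its axis), 10 g, loose, at first in the basket. Between 4 and 6 pellets are there (None: absent)
- pellet_5_c (a point): centre of a small white ceramic tumbling pellet, a round tablet 9 mm across and 8 mm thick (z its axis), 10 g, loose, at first in the basket. Between 4 and 6 pellets are there (None: absent)
- pellet_6_c (a point): centre of a small white ceramic tumbling pellet, a round tablet 9 mm across and 8 mm thick (z its axis), 10 g, loose, at first in the basket. Between 4 and 6 pellets are there (None: absent)

How it is judged:
By the outcome, as a careful person would: the job done as asked, in the order asked, and still so for the second after the job is handed in, with the robot touching nothing.
Of nut_1, nut_2, nut_3, nut_4, nut_5 only 3 to 5 are there at a start; the rules pass over those that are not, and their reading is None.
Of pellet_1, pellet_2, pellet_3, pellet_4, pellet_5, pellet_6 only 4 to 6 are there at a start; the rules pass over those that are not, and their reading is None.
At some moment in a run one of nut_1, nut_2, nut_3, nut_4, nut_5 may be knocked a few centimetres aside while the robot is not near it.
Once in a run the grip may slacken for a moment while it holds something.
It also fails if it takes over 210 s, if anything falls off the work surface, if the arm or the gripper's body presses on something with over 40 N, if the wrist force passes 120 N, or if a joint passes its speed limit or range.

### The arm

A 7-joint arm with a two-finger parallel gripper is mounted at the origin on a cart in front of the work surface, level with it; the furniture and walls round the work are solid. World frame = base frame: x ahead of the robot, y to its left, z up, the work surface at z = 0. Lengths are in m, angles in rad, forces in N, time in s.
With the tool pointing down it reaches from about 0.425 to 0.95 m from the base axis. Payload 4.7 kg.
Tool frame: the origin (TCP) lies on the centre line of the jaws, within the pads' length; the fingertips stand 25 mm ahead of it and the grasp point (between the pads) lies 6 mm ahead of it (env.tip_extent is the distance from the TCP to the fingertips, in m); z points along the fingers, y is the line along which they close (so a half turn about z gives the same grasp; the last joint's range is limited). The gripper opens to 87 mm and grips with 3 to 60 N. Pads are 19 mm wide; open, the fingers measure 117 mm over their backs; the gripper's body (75 mm by 190 mm) begins 51 mm behind the grasp point.
Start: joints at [1.232, 0.469, -0.049, 1.532, 0.024, 1.141, -0.082], TCP at [0.206, -0.643, 0.248] pointing down, gripper open.
Joint ranges: [-2.59, 2.59], [-0.33, 1.99], [-1.39, 1.29], [0.1, 2.45], [-1.04, 4.18], [0.21, 1.99], [-2.66, 2.66]. Speed limits (rad/s): [2.57, 2.57, 3.14, 3.14, 3.14, 3.14, 3.14].

### API

Orientations are given as [roll, pitch, yaw] about the fixed x, y, z axes, in that order (R = Rz(yaw) Ry(pitch) Rx(roll)).
In Python, from rig import monitor, eyes, job, env gives the robot as it stands.
- The arm moves only by the tool jog_arm, never from a script. Its argument "rows" is one flat list of numbers, 7 for each row, row after row: the turn, a rotation vector about the tool's x, y, z in rad, then the shift along the tool's x, y, z in m, then the closure, from 0 (fully open) to 1 (shut). A call has 1 to 12 rows; each row is the pose to reach, as a shift and turn from the pose commanded when the call began, along the tool's axes at that moment; what a row does not reach only later rows make up. A row lasts 1/12 s, in which the tool goes at most 41.7 mm and 7.16 degrees, less where a joint would pass 70% of its speed; a pose out of reach is approached as far as the arm can. A call with a gripper value outside its range is refused whole. The fingers move at their own pace and stop on an object; the grip force is fixed at half the most. Time passes only in rows, so rows that repeat a pose let the fingers close. It gives the time, the measured TCP pose, the force, the opening and the grip force at its end, in the units of the state.
- monitor.read_state(): the state, without advancing time (a new reading comes with each control period).
- eyes.camera(name): name is "scene" or "top" or "wrist"; returns (picture, depth): 384x512x3 uint8, red, green, blue; 384x512 float32, m along the optical axis (not along the pixel's ray), 0 where there is no reading.
- eyes.calibration(name): a dict with "mtx" (3x3 intrinsics, pixels), "eye" and "attitude" of the camera in the world; the wrist camera has in their place "T_tool_cam" (4x4, takes a point from camera to tool coordinates, whose origin is the TCP and whose axes are the flange's). Camera axes: x right, y up, looking along -z (the intrinsics and any distortion apply to the point x, -y, -z); pixel columns grow to the right and rows downward; lengths in m; the calibration is good to about 2 mm. The wrist camera is an equidistant fisheye: a pixel r from the principal point sees the ray r / f radians off the axis. A picture is of the moment at which its call begins: read the wrist's pose just before it. calibration takes no time and is no camera call.
- job.job_done(): hands the job in; it is judged then, once.
The state is a dict: "clock": time; "joint_pos": joint angles; "joint_velocities": joint speeds; "effort": joint torques, N m; "eef_pos": TCP position; "ee_rot": TCP orientation; "force": force on the tool from outside, world axes, zero at the start; "wrist_torque": the same for the moment, N m; "opening": opening from 0.0 (shut) to 1.0 (fully open); "finger_force": force on a finger pad.
Only numpy, scipy, OpenCV 4.12 (cv2) and the standard library are available. Lean on these libraries where they do the work, as an engineer would, in place of code of your own. Each camera call takes 0.05 s, during which the arm holds its last target. There are 200 camera calls.

## Working session

There is one attempt and no reset: what is moved stays moved. The work goes in short steps, Python scripts to look and compute and a tool call to move; the robot and the scene stay as the last step left them, time stands still between calls to the robot, and variables do not carry over. Pictures are saved under pics/ and viewed, at most 14 in all, crops included, and the job is handed in when it is done.

Besides the shell and the picture viewer there is one more tool, called after ">>>" as a command line: name --argument value ..., lists and objects as JSON in quotes. jog_arm: Moves the arm, as the interface text tells. Its arguments: {"type":"object","properties":{"rows":{"type":"array","items":{"type":"number"}}},"required":["rows"]}

```bash
ls; mkdir -p pics
cat > h.py <<'E'
import numpy as np, cv2
from scipy.spatial.transform import Rotation as R
from rig import monitor, eyes, job, env
def att(a):
    a=np.array(a,float)
    if a.shape==(3,3): return a
    if a.size==4: return R.from_quat(a).as_matrix()
    return R.from_euler('xyz',a).as_matrix()
def pose():
    s=monitor.read_state(); return np.array(s['eef_pos']),att(s['ee_rot'])
def cam(name):
    c=eyes.calibration(name)
    if 'T_tool_cam' in c:
        p,Rt=pose(); T=np.array(c['T_tool_cam']); return c,p+Rt@T[:3,3],Rt@T[:3,:3]
    return c,np.array(c['eye']),att(c['attitude'])
def ray(cal,uv):
    c,o,Rw=cal; K=np.array(c['mtx']); uv=np.atleast_2d(np.array(uv,float))
    x=(uv[:,0]-K[0,2])/K[0,0]; y=(uv[:,1]-K[1,2])/K[1,1]
    if 'T_tool_cam' in c:
        r=np.hypot(x,y)+1e-12; d=np.c_[x/r*np.sin(r),-y/r*np.sin(r),-np.cos(r)]
    else: d=np.c_[x,-y,-np.ones_like(x)]
    return o,d@Rw.T
def plane(cal,uv,z):
    o,d=ray(cal,uv); return o+d*((z-o[2])/d[:,2])[:,None]
def proj(cal,P):
    c,o,Rw=cal; K=np.array(c['mtx']); q=(np.atleast_2d(P)-o)@Rw
    x,y,z=q[:,0],-q[:,1],-q[:,2]
    if 'T_tool_cam' in c:
        r=np.hypot(x,y)+1e-12; th=np.arctan2(r,z); x,y=x/r*th,y/r*th
    else: x,y=x/z,y/z
    return np.c_[K[0,0]*x+K[0,2],K[1,1]*y+K[1,2]]
def cloud(cal,dep):
    h,w=dep.shape; v,u=np.mgrid[:h,:w]; c,o,Rw=cal
    o,d=ray(cal,np.c_[u.ravel(),v.ravel()])
    k=-(d@Rw)[:,2]
    return (o+d*(dep.ravel()/k)[:,None]).reshape(h,w,3)
def shot(name,fn=None):
    cal=cam(name); im,dp=eyes.camera(name)
    if fn: cv2.imwrite('pics/'+fn,im[:,:,::-1])
    return cal,im,dp
E
python3 - <<'E'
from h import *
for n in('scene','top'):
    cal,im,dp=shot(n,n+'0.png'); print(n,cal[0])
    np.savez(n+'0.npz',im=im,dp=dp)
print(eyes.calibration('wrist')); print(monitor.read_state()); print([x for x in dir(env) if x[0]!='_'])
a=cv2.imread('pics/scene0.png');b=cv2.imread('pics/top0.png')
E
```

```text
pics
scene {'mtx': array([[460.39844281,   0.        , 256.6638139 ],
       [  0.        , 460.39844281, 192.15081403],
       [  0.        ,   0.        ,   1.        ]]), 'eye': array([-0.1263706 ,  1.05618371,  0.89333045]), 'attitude': array([ 0.99744452, -0.01055249, -2.53542307])}
top {'mtx': array([[420.00065952,   0.        , 259.19172037],
       [  0.        , 420.00065952, 190.86431081],
       [  0.        ,   0.        ,   1.        ]]), 'eye': array([0.27798019, 0.00235356, 1.47716702]), 'attitude': array([ 0.19728798,  0.0231441 , -1.55052224])}
{'mtx': array([[297.31863964,   0.        , 255.98184237],
       [  0.        , 297.31863964, 193.21511133],
       [  0.        ,   0.        ,   1.        ]]), 'T_tool_cam': array([[ 2.72258473e-04,  9.69374077e-01,  2.45588730e-01,
         6.68417200e-02],
       [ 9.99999678e-01, -7.84289181e-05, -7.99024553e-04,
         1.00426949e-03],
       [-7.55292431e-04,  2.45588869e-01, -9.69373786e-01,
        -1.36861823e-01],
       [ 0.00000000e+00,  0.00000000e+00,  0.00000000e+00,
         1.00000000e+00]])}
{'clock': 0.1, 'joint_pos': array([ 1.23215106,  0.46934864, -0.04857913,  1.53354202,  0.02410731,
        1.14102368, -0.08227581]), 'joint_velocities': array([ 0.00031945, -0.0017061 ,  0.00060717, -0.00345906,  0.00060826,
        0.00015294, -0.00017566]), 'effort': array([-8.51990376e-05, -5.09168100e+01, -8.15223693e-02, -2.36828917e+01,
       -6.14892994e-02,  3.44290130e-02,  1.11211641e-04]), 'eef_pos': array([ 0.20560578, -0.64241228,  0.24662623]), 'ee_rot': array([-3.13985832e+00,  7.42270167e-05,  3.09786765e-01]), 'force': array([-0.48558097,  0.380019  ,  0.16864262]), 'wrist_torque': array([0.04647852, 0.04027897, 0.00466742]), 'finger_force': 0.0, 'opening': 0.999478553457808}
['Unreachable', 'tip_extent']
```

View pics/top0.png

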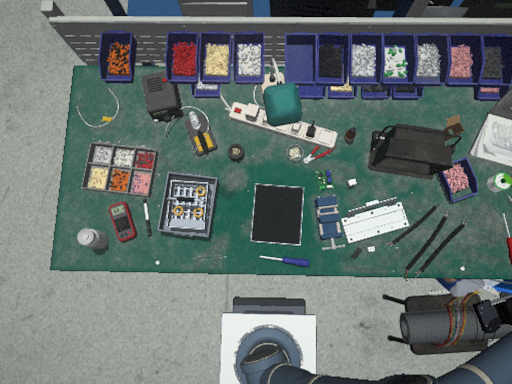

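View pics/scene0.png

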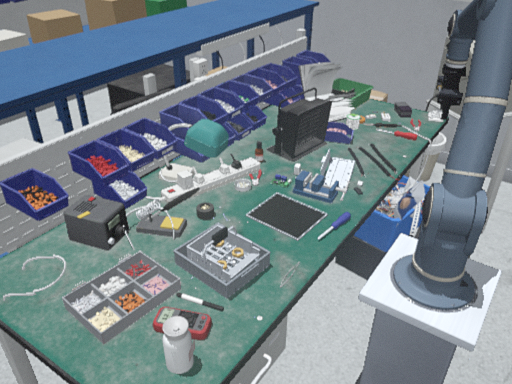

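Run:
```python
from h import *
b=cv2.imread('pics/top0.png'); 
c=cv2.resize(b[165:250,155:420],None,fx=3,fy=3,interpolation=cv2.INTER_CUBIC)
s=cv2.imread('pics/scene0.png'); d=cv2.resize(s[140:300,165:365],None,fx=2,fy=2,interpolation=cv2.INTER_CUBIC)
o=np.zeros((255+320,800,3),np.uint8); o[:255,:c.shape[1]]=c; o[255:,:400]=d
cv2.imwrite('pics/c0.png',o)
z=np.load('top0.npz'); cal=cam('top'); P=cloud(cal,z['dp'])
def q(u,v): return P[v,u].round(3)
print('tray corners',[q(*t) for t in[(257,186),(303,187),(253,242),(300,244)]])
print('tub corners px',[q(*t) for t in[(166,174),(217,176),(160,235),(211,240)]])
print('nest',[q(*t) for t in[(340,218),(403,200),(347,241),(409,226),(375,222)]])
```

```text
tray corners [array([0.589, 0.051, 0.007]), array([ 0.589, -0.114,  0.002]), array([0.389, 0.06 , 0.001]), array([ 0.385, -0.103,  0.009])]
tub corners px [array([0.628, 0.381, 0.007]), array([ 0.626,  0.197, -0.004]), array([ 0.408,  0.391, -0.004]), array([0.394, 0.208, 0.003])]
nest [array([ 0.479, -0.244,  0.003]), array([ 0.547, -0.468,  0.   ]), array([ 0.399, -0.267,  0.   ]), array([ 0.455, -0.483,  0.004]), array([ 0.467, -0.365,  0.006])]
```

View pics/c0.png

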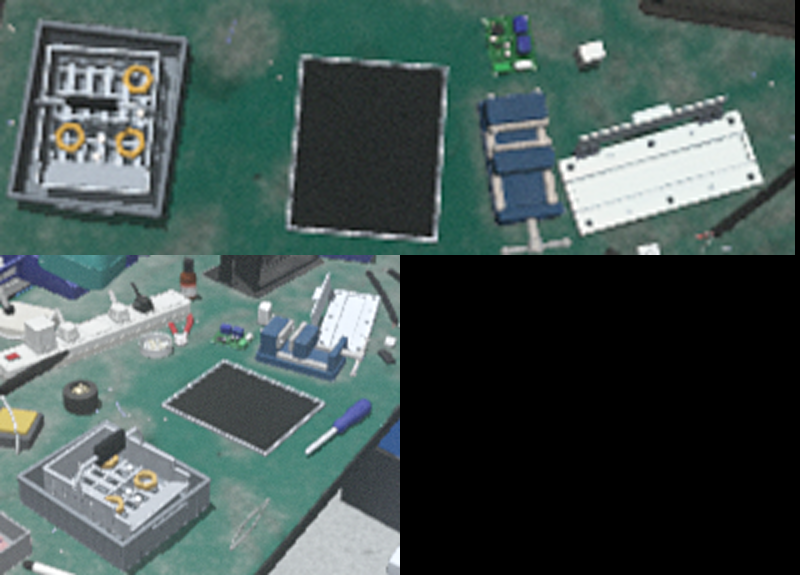

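```bash
cat >> h.py <<'E'
def toolR(yaw,tilt=0):
    # tool down with tool x at heading yaw, then turned by tilt about its own x
    return (R.from_euler('z',yaw)*R.from_euler('x',np.pi+tilt)).as_matrix()
def row(p,Rm,p0=None,R0=None):
    if p0 is None: p0,R0=pose()
    return np.r_[R.from_matrix(R0.T@Rm).as_rotvec(),R0.T@(np.array(p)-p0)].round(4).tolist()
E
python3 - <<'E'
from h import *
A=toolR(1.57); print(row([.5,-.05,.36],A))
print(row([.51,.29,.30],toolR(1.52),np.array([.5,-.05,.36]),A))
E
```

```text
[-0.0015, -0.001, -1.2602, 0.461, -0.4747, -0.1126]
[0.0, -0.0, 0.05, 0.34, 0.0097, 0.06]
```

>>> jog_arm --rows '[0,0,-1.26,0.461,-0.475,-0.113,0,0,0,-1.26,0.461,-0.475,-0.113,0,0,0,-1.26,0.461,-0.475,-0.113,0,0,0,-1.26,0.461,-0.475,-0.113,0,0,0,-1.26,0.461,-0.475,-0.113,0,0,0,-1.26,0.461,-0.475,-0.113,0,0,0,-1.26,0.461,-0.475,-0.113,0,0,0,-1.26,0.461,-0.475,-0.113,0,0,0,-1.26,0.461,-0.475,-0.113,0,0,0,-1.26,0.461,-0.475,-0.113,0,0,0,-1.26,0.461,-0.475,-0.113,0,0,0,-1.26,0.461,-0.475,-0.113,0]'

```text
clock: 1.1
eef_pos: [0.425, -0.1994, 0.3319]
ee_rot: [-3.141, 0.0, 1.57]
force: [0.7, -0.3, -0.1]
opening: 0.998
finger_force: 0.0
```

Run:
```python
from h import *
print(pose()[0],monitor.read_state()['ee_rot'])
A=toolR(1.57); print(row([.5,-.05,.36],A)); print(row([.51,.29,.30],toolR(1.52)))
shot('wrist','w_mid.png')
```

```text
[ 0.42504486 -0.19939136  0.3319171 ] [-3.14132523e+00  4.78282575e-04  1.57008999e+00]
[-0.0003, 0.0005, 0.0001, 0.1494, 0.0748, -0.0282]
[-0.0003, 0.0005, 0.0501, 0.4895, 0.0846, 0.0317]
```

>>> jog_arm --rows '[0,0,0.05,0.1,0.05,0.01,0,0,0,0.05,0.14,0.07,0.01,0,0,0,0.05,0.49,0.085,0.032,0,0,0,0.05,0.49,0.085,0.032,0,0,0,0.05,0.49,0.085,0.032,0,0,0,0.05,0.49,0.085,0.032,0,0,0,0.05,0.49,0.085,0.032,0,0,0,0.05,0.49,0.085,0.032,0,0,0,0.05,0.49,0.085,0.032,0,0,0,0.05,0.49,0.085,0.032,0,0,0,0.05,0.49,0.085,0.032,0,0,0,0.05,0.49,0.085,0.032,0]'

```text
clock: 2.15
eef_pos: [0.5102, 0.2874, 0.2991]
ee_rot: [-3.141, 0.001, 1.519]
force: [0.6, 0.0, 0.4]
opening: 0.998
finger_force: 0.0
```

>>> jog_arm --rows '[0,0,0,0.08,0,0,0,0,0,0,0.08,0,0,0,0,0,0,0.08,0,0,0,0,0,0,0.08,0,0,0]'

```text
clock: 2.48
eef_pos: [0.5127, 0.3684, 0.2988]
ee_rot: [-3.139, -0.0, 1.525]
force: [-0.7, -1.4, -0.1]
opening: 0.996
finger_force: 0.0
```

Run:
```python
from h import *
print(monitor.read_state()['eef_pos'],monitor.read_state()['ee_rot'])
cal,im,dp=shot('wrist','w_b.png'); np.savez('wb.npz',im=im,dp=dp,o=cal[1],Rw=cal[2])
```

```text
[0.5127416  0.36837779 0.29884233] [-3.13940417e+00 -3.07903293e-04  1.52496149e+00]
```

View pics/w_b.png

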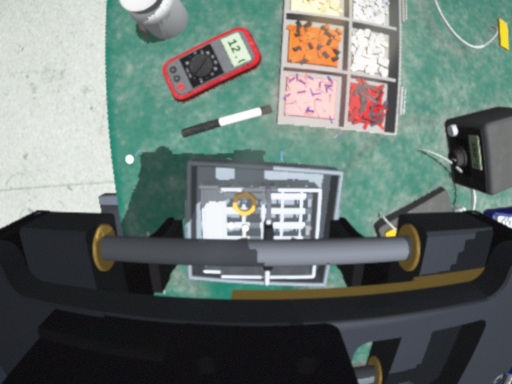

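>>> jog_arm --rows '[0,0,0,-0.06,0,0,0,0,0,0,-0.13,0,0,0,0,0,0,-0.17,0,0,0,0,0,0,-0.17,0,0,0,0,0,0,-0.17,0,0,0,0,0,0,-0.17,0,0,0,0,0,0,-0.17,0,0,0]'

```text
clock: 3.12
eef_pos: [0.5058, 0.1944, 0.3001]
ee_rot: [3.141, 0.0, 1.516]
force: [-0.7, -0.2, -0.5]
opening: 1.001
finger_force: 0.0
```

Run:
```python
from h import *
print(monitor.read_state()['eef_pos'],monitor.read_state()['ee_rot'])
cal,im,dp=shot('wrist'); np.savez('wb.npz',im=im,dp=dp,o=cal[1],Rw=cal[2])
c=im[60:240,160:380]; cv2.imwrite('pics/w_b2.png',cv2.resize(c,None,fx=3,fy=3,interpolation=cv2.INTER_CUBIC)[:,:,::-1])
```

```text
[0.50578894 0.19442123 0.3001188 ] [3.14077325e+00 4.87070210e-04 1.51625458e+00]
```

View pics/w_b2.png

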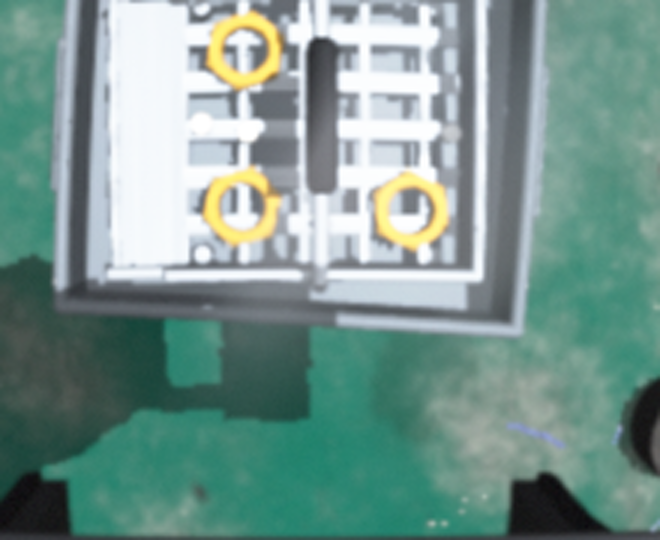

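Run:
```python
from h import *
z=np.load('wb.npz'); cal=(eyes.calibration('wrist'),z['o'],z['Rw']); P=cloud(cal,z['dp']); im=z['im']
def fit(m,n):
    pts=P[m]; r=cv2.minAreaRect(pts[:,:2].astype(np.float32)*1000); print(n,m.sum(),r, pts[:,2].min().round(3),pts[:,2].max().round(3))
X,Y,Z=P[...,0],P[...,1],P[...,2]
v,u=np.mgrid[:384,:512]
box=(v<170)&(u>165)&(u<345)
fit(box&(Z>.108)&(Z<.13)&(im.sum(2)<200),'grip')
fit(box&(Z>.044)&(Z<.055),'tubrim')
fit(box&(Z>.060)&(Z<.075),'basketrim')
for px in [(267,98),(265,75),(267,120)]: print(px,P[px[1],px[0]], plane(cal,[px],.117))
# tub rim corners by plane z=.05: crop corners
for c in[(62,305),(520,328)]: print(plane(cal,[(160+c[0]/3,60+c[1]/3)],.05))
zt=np.load('top0.npz'); ct=cam('top')
for px in [(160,235),(211,238),(166,174),(217,177)]: print(plane(ct,[px],.05))
m=cv2.inRange(cv2.cvtColor(zt['im'],cv2.COLOR_RGB2HSV),(0,0,0),(180,255,60)); m[:186]=0;m[244:]=0;m[:,:254]=0;m[:,303:]=0
r=cv2.minAreaRect(plane(ct,np.argwhere(m>0)[:,::-1],.005)[:,:2].astype(np.float32)*1000); print('tray',r)
```

```text
grip 44 ((520.6217041015625, 301.7751159667969), (16.93547821044922, 3.6865315437316895), 74.77161407470703) 0.114 0.118
tubrim 3427 ((519.1148071289062, 313.69329833984375), (236.49375915527344, 218.51995849609375), 84.18074798583984) 0.044 0.055
basketrim 1320 ((525.7749633789062, 282.43011474609375), (130.79232788085938, 134.4092559814453), 86.7866439819336) 0.06 0.074
(267, 98) [0.5229541  0.28235091 0.11668986] [[0.52294149 0.28232931 0.117     ]]
(265, 75) [0.52219456 0.30755019 0.11643685] [[0.522173   0.30746673 0.117     ]]
(267, 120) [0.52171901 0.25863578 0.11667335] [[0.52170699 0.25863723 0.117     ]]
[[0.40627374 0.21093994 0.05      ]]
[[0.61069914 0.18940926 0.05      ]]
[[0.40369696 0.376696   0.05      ]]
[[0.39668256 0.20169036 0.05      ]]
[[0.61787773 0.36980321 0.05      ]]
[[0.60973217 0.18976036 0.05      ]]
tray ((490.5688171386719, -22.719818115234375), (163.07679748535156, 197.32205200195312), 86.5301284790039)
```

Run:
```python
from h import *
z=np.load('wb.npz'); cal=(eyes.calibration('wrist'),z['o'],z['Rw']); P=cloud(cal,z['dp']); im=z['im']
hsv=cv2.cvtColor(im,cv2.COLOR_RGB2HSV)
g=((hsv[...,0]>70)&(hsv[...,0]<95)&(hsv[...,1]>90))
# tub outer edges: green-boundary pixels scanned; rim plane .05
def line(pts,n,along):
    pts=np.array(pts); W=plane(cal,pts,.05)[:,:2]
    a,b=(0,1) if along=='x' else (1,0)
    k=np.polyfit(W[:,a],W[:,b],1)
    for _ in range(3):
        e=abs(np.polyval(k,W[:,a])-W[:,b]); W=W[e<max(.0015,1.5*np.median(e))]; k=np.polyfit(W[:,a],W[:,b],1)
    print(n,len(W),k, 'yaw',np.degrees(np.arctan(k[0])*(1 if along=='x' else -1)), 'at mid',np.polyval(k,.51 if a==0 else .28))
line([(u,np.argmax(g[130:175,u])+130) for u in range(190,330,2)],'front','x')
line([(200-np.argmax(g[v,200:150:-1]),v) for v in range(65,150,2)],'left','y')
line([(315+np.argmax(g[v,315:370]),v) for v in range(65,150,2)],'right','y')
X,Y,Z=P[...,0],P[...,1],P[...,2]
m=(Z>.062)&(Z<.076)&(Y<.235)&(Y>.19)&(X>.44)&(X<.6)
k=np.polyfit(X[m],Y[m],1); print('basket front',m.sum(),np.degrees(np.arctan(k[0])),np.polyval(k,.51),X[m].min(),X[m].max())
m=(Z>.05)&(Z<.074)&(Y>.23)&(X>.57)&(X<.6); k=np.polyfit(Y[m],X[m],1); print('basket back',m.sum(),-np.degrees(np.arctan(k[0])),np.polyval(k,.28))
```

```text
front 35 [-0.10637933  0.24891797] yaw -6.072249470694593 at mid 0.19466451617888592
left 25 [0.06463018 0.38783448] yaw -3.6978933256956066 at mid 0.4059309290198211
right 15 [-0.52408084  0.74970476] yaw 27.6581724823214 at mid 0.6029621247463575
basket front 452 -0.3519551150524208 0.2208703878447263 0.45711935603211157 0.5899853477007796
basket back 749 1.5050990705908398 0.5882984903549544
```

Run:
```python
from h import *
A=toolR(1.536); print(row([.522,.283,.19],A), row([.522,.283,.106],A))
```

```text
[0.0007, -0.0002, -0.017, 0.0878, 0.0119, 0.1102] [0.0007, -0.0002, -0.017, 0.0877, 0.0118, 0.1942]
```

>>> jog_arm --rows '[0,0,-0.02,0.06,0.01,0.03,0,0,0,-0.02,0.088,0.012,0.06,0,0,0,-0.02,0.088,0.012,0.09,0,0,0,-0.02,0.088,0.012,0.12,0,0,0,-0.02,0.088,0.012,0.15,0,0,0,-0.02,0.088,0.012,0.175,0,0,0,-0.02,0.088,0.012,0.19,0,0,0,-0.02,0.088,0.012,0.194,0,0,0,-0.02,0.088,0.012,0.194,0,0,0,-0.02,0.088,0.012,0.194,0.5,0,0,-0.02,0.088,0.012,0.194,1,0,0,-0.02,0.088,0.012,0.194,1]'

```text
clock: 4.17
eef_pos: [0.5227, 0.2842, 0.1074]
ee_rot: [3.139, -0.001, 1.54]
force: [0.1, -0.2, 0.1]
opening: 0.852
finger_force: 0.0
```

>>> jog_arm --rows '[0,0,0,0,0,0,1,0,0,0,0,0,0,1,0,0,0,0,0,0,1,0,0,0,0,0,0,1,0,0,0,0,0,0,1]'

```text
clock: 4.58
eef_pos: [0.5221, 0.2833, 0.1059]
ee_rot: [3.141, 0.0, 1.54]
force: [0.1, -0.2, -0.2]
opening: 0.479
finger_force: 0.0
```

Run:
```python
from h import *
s=monitor.read_state(); print(s['eef_pos'],s['ee_rot'],s['opening'],s['finger_force'],s['force'])
shot('scene','s1.png')
```

```text
[0.52206173 0.28331646 0.10594457] [3.14137007e+00 6.11707625e-05 1.53961012e+00] 0.4789314757928881 0.0 [ 0.0762918  -0.20197066 -0.21574258]
```

>>> jog_arm --rows '[0,0,0,0,0,0,1,0,0,0,0,0,0,1,0,0,0,0,0,0,1,0,0,0,0,0,0,1,0,0,0,0,0,0,1,0,0,0,0,0,0,1,0,0,0,0,0,0,1,0,0,0,0,0,-0.004,1,0,0,0,0,0,-0.008,1,0,0,0,0,0,-0.012,1,0,0,0,0,0,-0.014,1,0,0,0,0,0,-0.014,1]'

```text
clock: 5.63
eef_pos: [0.5222, 0.2836, 0.1204]
ee_rot: [3.141, -0.0, 1.54]
force: [0.5, -0.6, -4.0]
opening: 0.134
finger_force: 29.9
```

>>> jog_arm --rows '[0,0,0,0.014,0,0,1,0,0,0,0,0,0,1,0,0,0,-0.014,0,0,1,0,0,0,0,0,0,1,0,0,0,0.014,0,0,1,0,0,0,0,0,0,1,0,0,0,-0.014,0,0,1,0,0,0,0,0,0,1,0,0,0,0.014,0,0,1,0,0,0,0,0,0,1,0,0,0,-0.014,0,0,1,0,0,0,0,0,0,1]'

```text
clock: 6.63
eef_pos: [0.5228, 0.2775, 0.1188]
ee_rot: [-3.141, 0.006, 1.534]
force: [-0.3, -2.1, -5.2]
opening: 0.138
finger_force: 30.0
```

>>> jog_arm --rows '[0,0,0,0.014,0,0,1,0,0,0,0,0,0,1,0,0,0,-0.014,0,0,1,0,0,0,0,0,0,1,0,0,0,0.014,0,0,1,0,0,0,0,0,0,1,0,0,0,-0.014,0,0,1,0,0,0,0,0,0,1,0,0,0,0.014,0,0,1,0,0,0,0,0,0,1,0,0,0,-0.014,0,0,1,0,0,0,0,0,0,1]'

```text
clock: 7.63
eef_pos: [0.5228, 0.2775, 0.1188]
ee_rot: [-3.141, 0.006, 1.534]
force: [0.8, 0.5, -3.3]
opening: 0.138
finger_force: 30.0
```

Run:
```python
from h import *
s=monitor.read_state(); print(s['eef_pos'],s['opening'],s['finger_force'],s['force'])
_,a,_=shot('scene');_,b,_=shot('top');_,c,_=shot('wrist')
o=np.zeros((600,800,3),np.uint8); o[:300,:400]=cv2.resize(a[200:300,160:293],(400,300),interpolation=cv2.INTER_CUBIC); o[:300,400:]=cv2.resize(b[165:245,145:252],(400,300),interpolation=cv2.INTER_CUBIC)
o[300:,:]=cv2.resize(c[60:252],(800,300)); cv2.imwrite('pics/sh1.png',o[:,:,::-1])
```

```text
[0.52283851 0.27754104 0.11877919] 0.13776487205293902 29.953336000364263 [ 0.79924118  0.53128327 -3.33855647]
```

View pics/sh1.png

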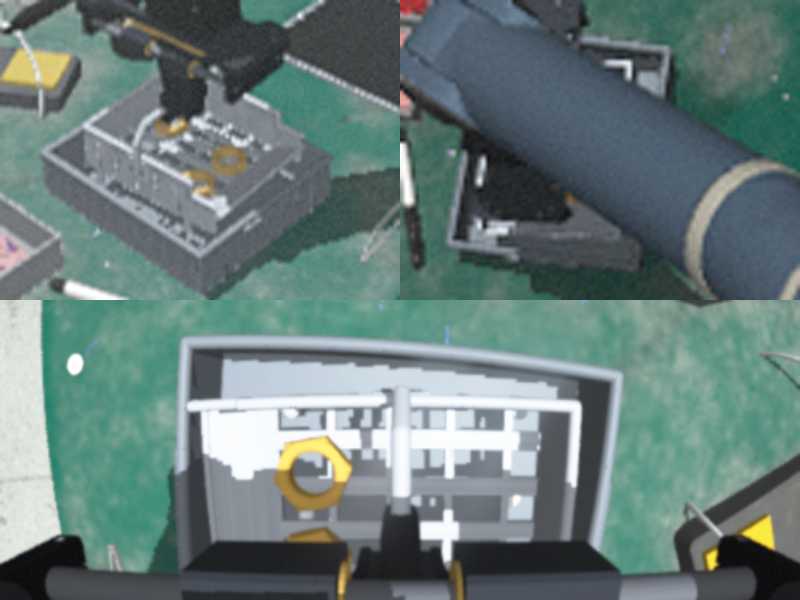

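>>> jog_arm --rows '[0,0,0,0.014,0,0,1,0,0,0,0,0,0,1,0,0,0,-0.014,0,0,1,0,0,0,0,0,0,1,0,0,0,0.014,0,0,1,0,0,0,0,0,0,1,0,0,0,-0.014,0,0,1,0,0,0,0,0,0,1,0,0,0,0.014,0,0,1,0,0,0,0,0,0,1,0,0,0,-0.014,0,0,1,0,0,0,0,0,0,1]'

```text
clock: 8.78
eef_pos: [0.5227, 0.2774, 0.1188]
ee_rot: [-3.141, 0.007, 1.534]
force: [0.6, -1.9, -4.6]
opening: 0.131
finger_force: 30.0
```

>>> jog_arm --rows '[0,0,0,0.014,0,0,1,0,0,0,0,0,0,1,0,0,0,-0.014,0,0,1,0,0,0,0,0,0,1,0,0,0,0.014,0,0,1,0,0,0,0,0,0,1,0,0,0,-0.014,0,0,1,0,0,0,0,0,0,1,0,0,0,0.014,0,0,1,0,0,0,0,0,0,1,0,0,0,-0.014,0,0,1,0,0,0,0,0,0,1]'

```text
clock: 9.78
eef_pos: [0.5228, 0.2771, 0.1188]
ee_rot: [-3.141, 0.007, 1.534]
force: [1.1, -1.4, -3.0]
opening: 0.148
finger_force: 3.1
```

>>> jog_arm --rows '[0,0,0,0.014,0,0,1,0,0,0,0,0,0,1,0,0,0,-0.014,0,0,1,0,0,0,0,0,0,1,0,0,0,0.014,0,0,1,0,0,0,0,0,0,1,0,0,0,-0.014,0,0,1,0,0,0,0,0,0,1,0,0,0,0,0,0,1,0,0,0,0,0,0,1,0,0,0,0,0,0.005,1,0,0,0,0,0,0.008,1]'

```text
clock: 10.78
eef_pos: [0.5224, 0.2825, 0.1121]
ee_rot: [3.141, 0.002, 1.54]
force: [-1.1, -4.0, 9.0]
opening: 0.129
finger_force: 30.0
```

>>> jog_arm --rows '[0,0,0,0,0,0.005,1,0,0,0,0,0,0.0055,1,0,0,0,0,0,0.0055,0.8,0,0,0,0,0,0.0055,0.6,0,0,0,0,0,0.0055,0.4,0,0,0,0,0,0.0055,0.2,0,0,0,0,0,0.0055,0,0,0,0,0,0,0.0055,0,0,0,0,0,0,0.0055,0,0,0,0,0,0,0.0055,0,0,0,0,0,0,0.0055,0,0,0,0,0,0,0.0055,0]'

```text
clock: 11.78
eef_pos: [0.522, 0.2834, 0.1063]
ee_rot: [-3.142, 0.0, 1.54]
force: [0.5, 0.9, 0.0]
opening: 0.798
finger_force: 0.0
```

>>> jog_arm --rows '[0,0,0,0,0,-0.03,0,0,0,0,0,0,-0.06,0,0,0,0,0,0,-0.1,0,0,0,0,-0.04,0,-0.13,0,0,0,0,-0.075,0,-0.16,0,0,0,0,-0.085,0,-0.16,0,0,0,0,-0.085,0,-0.16,0,0,0,0,-0.085,0,-0.16,0]'

```text
clock: 12.45
eef_pos: [0.5198, 0.1973, 0.2669]
ee_rot: [3.14, 0.0, 1.537]
force: [0.1, -0.0, 0.0]
opening: 0.996
finger_force: 0.0
```

Run:
```python
from h import *
print(pose()[0])
_,a,_=shot('scene');_,b,_=shot('top');cal,c,dp=shot('wrist'); np.savez('wb.npz',im=c,dp=dp,o=cal[1],Rw=cal[2])
o=np.zeros((600,800,3),np.uint8); o[:,:600]=cv2.resize(c[40:240,165:365],(600,600),interpolation=cv2.INTER_CUBIC); o[:200,600:]=cv2.resize(a[215:300,165:270],(200,200));o[200:400,600:]=cv2.resize(b[165:245,150:230],(200,200),interpolation=cv2.INTER_CUBIC); cv2.imwrite('pics/sh2.png',o[:,:,::-1])
```

```text
[0.51983147 0.19726608 0.26693966]
```

View pics/sh2.png

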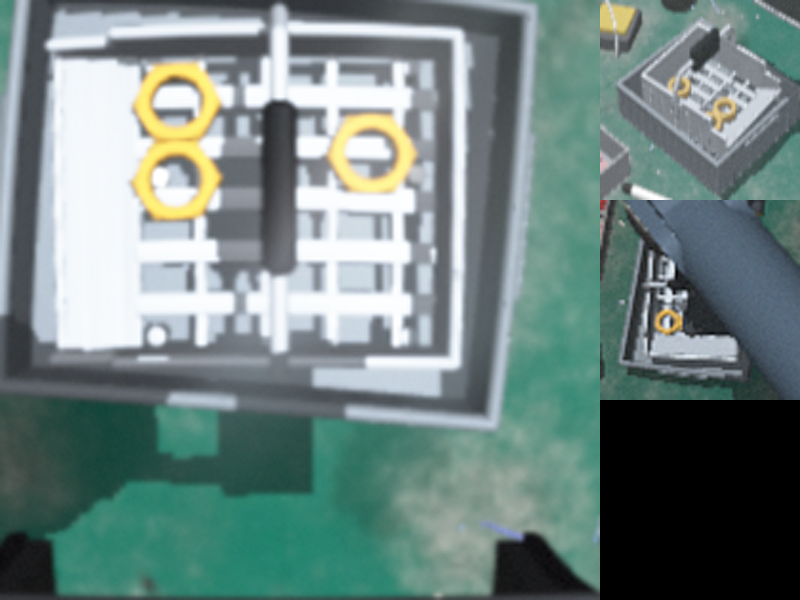

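Run:
```python
from h import *
z=np.load('wb.npz'); cal=(eyes.calibration('wrist'),z['o'],z['Rw']); P=cloud(cal,z['dp']); im=z['im']
for u,v in [(217,151),(218,99)]:
    print(P[v-3:v+4,u-3:u+4,2].round(3)); print(P[v,u])
# white blobs in floor area
for (u,v) in [(302,97)]: print(P[v-2:v+3,u-2:u+3,2].round(3))
```

```text
[[0.005 0.003 0.016 0.022 0.02  0.018 0.011]
 [0.005 0.025 0.026 0.026 0.025 0.022 0.016]
 [0.025 0.025 0.026 0.026 0.026 0.026 0.021]
 [0.027 0.026 0.027 0.025 0.027 0.025 0.023]
 [0.025 0.026 0.026 0.025 0.026 0.027 0.023]
 [0.004 0.026 0.403 0.026 0.026 0.026 0.003]
 [0.003 0.003 0.027 0.026 0.026 0.005 0.403]]
[0.46985793 0.22642091 0.02495725]
[[0.039 0.032 0.009 0.01  0.004 0.004 0.004]
 [0.036 0.013 0.012 0.012 0.012 0.012 0.008]
 [0.036 0.011 0.014 0.014 0.012 0.012 0.01 ]
 [0.033 0.012 0.014 0.012 0.013 0.012 0.004]
 [0.032 0.012 0.011 0.012 0.012 0.009 0.003]
 [0.034 0.009 0.011 0.01  0.013 0.007 0.003]
 [0.037 0.002 0.008 0.011 0.01  0.003 0.003]]
[0.47234957 0.29387217 0.01243046]
[[0.039 0.011 0.011 0.012 0.011]
 [0.039 0.011 0.01  0.011 0.012]
 [0.04  0.011 0.011 0.011 0.012]
 [0.039 0.012 0.012 0.011 0.01 ]
 [0.004 0.012 0.012 0.013 0.011]]
```

Run:
```python
from h import *
z=np.load('wb.npz'); cal=(eyes.calibration('wrist'),z['o'],z['Rw']); P=cloud(cal,z['dp']); im=z['im']
print((P[130:160:2,206:244:3,2]*1000).round(0).astype(int))
for u,v in[(258,75),(258,100),(258,128)]: print(P[v,u].round(4))
A=toolR(1.536); print(row([.522,.283,.106],A))
```

```text
[[ 33  30   4   4   5   2   3   3  28  29   4   5   3]
 [ 32  29   4   3   5   3   2   4  29  29   3   5   3]
 [ 30  30   4   4   5   4   4   4  28  29   3   5   5]
 [ 33  29   4   4   5   3   3   4  28  28   3   4   5]
 [ 31  30  29  29  30  29  29  29  29  28  28  29  28]
 [ 30  29  29  30  29  30  30  28  28  29  29  30  29]
 [ 31  30  29  29 403  30  29  27  29  29  29  29  29]
 [ 30  28  29  28  29  29  28  27  29  29  29  28  29]
 [ 30  28  23   3   3   4   4   5   4  27   5   4   2]
 [ 29  28  24   3  20   3   3   4   4  27   4   3   2]
 [ 30  29  25  25  26  11   4   2   5  29   4   4   4]
 [ 31  30  26  26  26   4   4   3   3  29   3   3   3]
 [ 30  30  25   3  26   4   4   2   2  28   4   3   2]
 [ 43  43  44  43  43  43  42  44  43  44  44  43  44]
 [ 70  70  70  71  69  70  70  69  69  69  70  69  69]]
[0.5243 0.308  0.1161]
[0.5235 0.2835 0.1171]
[0.5228 0.2566 0.1164]
[-0.0014, -0.0003, 0.0058, 0.0835, 0.0012, 0.1597]
```

>>> jog_arm --rows '[0,0,0,0.04,0,0.01,0,0,0,0,0.08,0,0.03,0,0,0,0,0.083,0.001,0.07,0,0,0,0,0.083,0.001,0.1,0.3,0,0,0,0.083,0.001,0.13,0.5,0,0,0,0.083,0.001,0.15,0.5,0,0,0,0.083,0.001,0.16,0.5,0,0,0,0.083,0.001,0.16,1,0,0,0,0.083,0.001,0.16,1,0,0,0,0.083,0.001,0.16,1,0,0,0,0.083,0.001,0.16,1,0,0,0,0.083,0.001,0.16,1]'

```text
clock: 13.6
eef_pos: [0.5236, 0.2819, 0.1078]
ee_rot: [3.139, -0.001, 1.54]
force: [-0.5, 0.6, 0.4]
opening: 0.404
finger_force: 0.0
```

>>> jog_arm --rows '[0,0,0,0,0,0,1,0,0,0,0,0,0,1,0,0,0,0,0,-0.004,1,0,0,0,0,0,-0.008,1,0,0,0,0,0,-0.013,1,0,0,0,0,0,-0.018,1,0,0,0,0,0,-0.018,1,0,0,0,0,0,-0.018,1]'

```text
clock: 14.27
eef_pos: [0.523, 0.2813, 0.1245]
ee_rot: [3.141, -0.0, 1.54]
force: [-0.9, -0.4, -3.8]
opening: 0.134
finger_force: 30.0
```

>>> jog_arm --rows '[0,0,0,0.014,0,0,1,0,0,0,0,0,0,1,0,0,0,-0.014,0,0,1,0,0,0,0,0,0,1,0,0,0,0.014,0,0,1,0,0,0,0,0,0,1,0,0,0,-0.014,0,0,1,0,0,0,0,0,0,1,0,0,0,0.014,0,0,1,0,0,0,0,0,0,1,0,0,0,-0.014,0,0,1,0,0,0,0,0,0,1]'

```text
clock: 15.27
eef_pos: [0.5236, 0.2754, 0.1229]
ee_rot: [-3.14, 0.007, 1.534]
force: [0.5, -2.3, -5.4]
opening: 0.137
finger_force: 29.9
```

>>> jog_arm --rows '[0,0,0,0.014,0,0,1,0,0,0,0,0,0,1,0,0,0,-0.014,0,0,1,0,0,0,0,0,0,1,0,0,0,0.014,0,0,1,0,0,0,0,0,0,1,0,0,0,-0.014,0,0,1,0,0,0,0,0,0,1,0,0,0,0,0,0,1,0,0,0,0,0,0,1,0,0,0,0,0,0.008,1,0,0,0,0,0,0.012,1]'

```text
clock: 16.27
eef_pos: [0.5229, 0.2814, 0.112]
ee_rot: [3.142, 0.0, 1.54]
force: [-6.3, -7.4, 35.4]
opening: 0.137
finger_force: 30.0
```

>>> jog_arm --rows '[0,0,0,0,0,0.004,1,0,0,0,0,0,0.0055,1,0,0,0,0,0,0.0055,0.8,0,0,0,0,0,0.0055,0.6,0,0,0,0,0,0.0055,0.4,0,0,0,0,0,0.0055,0.2,0,0,0,0,0,0.0055,0,0,0,0,0,0,0.0055,0,0,0,0,0,0,0.0055,0,0,0,0,0,0,0.0055,0,0,0,0,0,0,-0.03,0,0,0,0,0,0,-0.07,0]'

```text
clock: 17.27
eef_pos: [0.5213, 0.28, 0.1803]
ee_rot: [-3.135, 0.003, 1.54]
force: [1.4, 0.5, 0.8]
opening: 0.8
finger_force: 0.0
```

>>> jog_arm --rows '[0,0,0,0,0,-0.04,0,0,0,0,-0.04,0,-0.07,0,0,0,0,-0.075,0,-0.09,0,0,0,0,-0.085,0,-0.09,0,0,0,0,-0.085,0,-0.09,0,0,0,0,-0.085,0,-0.09,0]'

```text
clock: 17.77
eef_pos: [0.5205, 0.1956, 0.2726]
ee_rot: [3.141, 0.0, 1.537]
force: [-0.4, -0.1, 0.9]
opening: 0.994
finger_force: 0.0
```

Run:
```python
from h import *
print(pose()[0])
cal,c,dp=shot('wrist'); np.savez('wb.npz',im=c,dp=dp,o=cal[1],Rw=cal[2])
P=cloud(cal,dp)
o=cv2.resize(c[30:240,160:370],(600,600),interpolation=cv2.INTER_CUBIC); cv2.imwrite('pics/sh3.png',o[:,:,::-1])
hs=cv2.cvtColor(c,cv2.COLOR_RGB2HSV); m=((c.min(2)>200)&(P[...,2]>.009)&(P[...,2]<.027)).astype(np.uint8)
n,l,s,ce=cv2.connectedComponentsWithStats(m)
for i in range(1,n):
    if s[i,4]>6: print(ce[i].round(),s[i,4],np.median(P[l==i],0).round(4))
```

```text
[0.520518   0.19557686 0.2725597 ]
[214.   1.] 45 [0.4706 0.4324 0.011 ]
[215.  60.] 13 [0.4733 0.3419 0.0252]
[216. 148.] 21 [0.4702 0.2263 0.0255]
[480. 184.] 123 [0.8902 0.1664 0.023 ]
```

View pics/sh3.png

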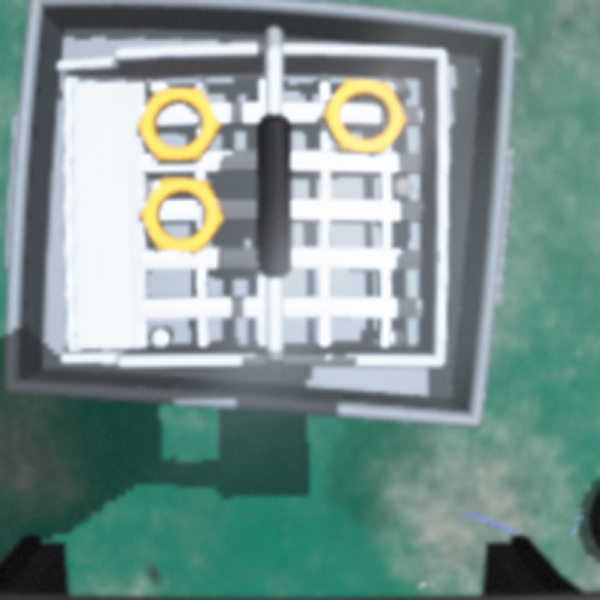

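Run:
```python
from h import *
z=np.load('wb.npz'); cal=(eyes.calibration('wrist'),z['o'],z['Rw']); P=cloud(cal,z['dp']); im=z['im']
print((P[50:156:4,184:320:5,2]*1000).round(0).astype(int).clip(0,199).__str__() if 0 else '')
np.set_printoptions(linewidth=250)
print((P[46:156:4,182:320:4,2]*1000).round(0).astype(int).clip(0,199))
```

```text
[[  5   4   4   3   2   3   4   3  71  70  70  72  71  70  72  70  72  72 100  96  71  72  73  71  72  70  71  71  72  70  11  12  12  16  22]
 [  5   3   4  58  57  69  71  68  70  68  70  68  62  61  61  61  59  61 103 101  61  60  61  62  61  60  64  66  65  63  65  71  70  72   4]
 [ 55  55  57  48  48  48  44  43  43  45  43  39  39  38  38  39  39  39 102 101  38  39  39  38  38  39  39  43  42  43  44  42  55  72   3]
 [  3  41  40  37  35  32  27  27  26   4   5   3  29   5   5   3   3   2 103 101   4   4   4  29   4  39  41   4  28  25   3   3  49  72   5]
 [  5  41  39  36  34  32  31  27  27  39  40  39  38   4   4   4   5   3 103 102   3   4   3  28  39  38  37  39  39  25   5  25  51  72   3]
 [ 41  40  38  37  35  32  31  28  41  38  32  37  40  28  28  31  29  29 102 101  28  28  29  29  39  30   4   3  36  39   3   3  52  72   4]
 [  2  41  38  38  33  33  30  39  36  29  29  29  40  40  27  29  29  30 116 115  27  28  28  40  39  28  30  28  28  38  29  29  53  71   3]
 [  4  41  38  36  35  32  31  39  31   4   3   3  28  40   4   4   4 115 117 116   5   4   3  34  
[... 2204 characters left out ...]
37  33  33  32  28  28  28  28  30  30  28  26  29  29  29 102 101  28  27  28  29  29  29  29  30  29  29  28  31  56  70   3]
 [  4  43  39  38  35  33  30  29   3   5   2   3  29   5   2   2   3   4 103 100   4   4   4  28   3   4   5   4  29   3   4  28  56  72   4]
 [  3  42  40  39  36  32  32  29  24  25   3   4  27   3   4   4   3   5 102 101   4   5   4  30   3   3   4   3  29  24   3   4  56  71   3]
 [  3  40  40  37  33  33  31  28  24   3   4   4  29   4   4   3   4   4 103 101   4   4   4  32   4   3   4   3  28  25   2   3  58  73   4]
 [ 60  57  58  57  58  70  71  71  72  72  69  70  72  71  72  70  70  71  99  95  71  70  72  71  70  71  70  71  71  70  70  71  70  72   3]]
```

>>> jog_arm --rows '[0,0,0,0,-0.03,0,0,0,0,0,0,-0.06,0,0,0,0,0,0,-0.06,0,0,0,0,0,0,-0.06,0,0]'

```text
clock: 18.15
eef_pos: [0.4585, 0.2001, 0.2719]
ee_rot: [-3.141, 0.001, 1.545]
force: [0.3, -0.5, -0.2]
opening: 1.001
finger_force: 0.0
```

Run:
```python
from h import *
np.set_printoptions(linewidth=250)
cal,c,dp=shot('wrist'); P=cloud(cal,dp)
# project strip under the grip floor
for x in np.arange(.49,.56,.006):
    px=proj(cal,[[x,y,.029] for y in np.arange(.225,.342,.006)]).round().astype(int)
    print(round(x,3),[int(1000*P[b,a,2]) for a,b in px])
A=toolR(1.536); print(row([.522,.281,.107],A))
```

```text
0.49 [29, 28, 27, 28, 27, 28, 27, 39, 29, 29, 28, 37, 29, 28, 38, 30, 25, 28, 38, 38]
0.496 [3, 2, 28, 26, 3, 5, 28, 3, 39, 37, 40, 38, 4, 28, 29, 41, 40, 39, 39, 2]
0.502 [2, 4, 28, 26, 2, 3, 28, 3, 3, 37, 29, 3, 4, 28, 28, 4, 39, 27, 3, 4]
0.508 [3, 4, 28, 25, 3, 2, 28, 3, 2, 28, 28, 2, 3, 29, 29, 3, 3, 28, 4, 5]
0.514 [10, 3, 28, 24, 4, 3, 28, 3, 4, 29, 28, 4, 4, 28, 3, 4, 3, 28, 2, 4]
0.52 [12, 2, 29, 2, 2, 4, 28, 4, 2, 27, 27, 29, 27, 29, 27, 27, 28, 27, 29, 28]
0.526 [4, 3, 27, 4, 3, 2, 28, 3, 3, 29, 27, 4, 4, 28, 3, 3, 3, 27, 2, 3]
0.532 [100, 100, 29, 2, 4, 108, 109, 107, 111, 110, 109, 106, 100, 103, 101, 101, 24, 27, 4, 3]
0.538 [102, 102, 101, 102, 102, 117, 117, 115, 115, 114, 114, 116, 116, 117, 116, 116, 116, 102, 102, 103]
0.544 [27, 26, 28, 30, 28, 117, 117, 115, 116, 118, 117, 117, 117, 117, 115, 116, 114, 28, 3, 4]
0.55 [2, 2, 28, 3, 3, 2, 28, 3, 3, 29, 28, 3, 3, 29, 2, 113, 39, 40, 28, 3]
0.556 [4, 4, 28, 4, 4, 4, 28, 2, 4, 26, 27, 3, 3, 28, 37, 40, 37, 39, 39, 3]
[0.0001, -0.0001, 0.0067, 0.0831, 0.0598, 0.1651]
```

>>> jog_arm --rows '[0,0,0.006,0.03,0.03,0,0,0,0,0.006,0.07,0.06,0.02,0,0,0,0.006,0.083,0.06,0.05,0,0,0,0.006,0.083,0.06,0.09,0,0,0,0.006,0.083,0.06,0.12,0.3,0,0,0.006,0.083,0.06,0.145,0.5,0,0,0.006,0.083,0.06,0.16,0.5,0,0,0.006,0.083,0.06,0.165,0.5,0,0,0.006,0.083,0.06,0.165,0.5,0,0,0.006,0.083,0.06,0.165,1,0,0,0.006,0.083,0.06,0.165,1,0,0,0.006,0.083,0.06,0.165,1]'

```text
clock: 19.2
eef_pos: [0.5237, 0.28, 0.1087]
ee_rot: [3.139, -0.001, 1.534]
force: [-0.7, 0.1, -0.1]
opening: 0.481
finger_force: 0.0
```

>>> jog_arm --rows '[0,0,0,0,0,0,1,0,0,0,0,0,0,1,0,0,0,0,0,0,1,0,0,0,0,0,-0.006,1,0,0,0,0,0,-0.016,1,0,0,0,0,0,-0.03,1,0,0,0,0,0,-0.045,1,0,0,0,0,0,-0.06,1,0,0,0,0,0,-0.075,1,0,0,0,0,0,-0.09,1,0,0,0,0,0,-0.095,1,0,0,0,0,0,-0.095,1]'

```text
clock: 20.2
eef_pos: [0.5234, 0.28, 0.2044]
ee_rot: [3.138, -0.001, 1.534]
force: [1.1, 0.3, -4.2]
opening: 0.136
finger_force: 30.0
```

```bash
cat >> h.py <<'E'
def lipgrip(lip,t,yaw=1.54):
    # tool row so that the basket's lip is at lip (x,y,z) with the lip end t degrees down
    a=np.radians(t); c,s=np.cos(a),np.sin(a); r=yaw-np.pi/2
    d=.0895*np.array([c,s])+.0585*np.array([-s,c])
    g=np.array(lip)+np.array([d[0]*np.cos(r),d[0]*np.sin(r),d[1]]); Rm=toolR(yaw,-a)
    return g-.006*Rm[:,2],Rm
E
python3 - <<'E'
from h import *
s=monitor.read_state(); print(s['eef_pos'],s['ee_rot'],s['opening'],s['finger_force'])
for lip,t in [((.54,-.02,.13),0),((.54,-.02,.045),30),((.54,-.02,.035),45),((.54,-.02,.03),65)]: p,A=lipgrip(lip,t); print(t,p.round(3),row(p,A))
E
```

```text
[0.52342455 0.27995829 0.20439416] [ 3.13849879e+00 -1.49267574e-03  1.53376992e+00] 0.13574587051117887 29.996025706641376
0 [ 0.629 -0.023  0.194] [0.0031, -0.0015, -0.0062, -0.2986, 0.1171, 0.0098]
30 [ 0.585 -0.021  0.146] [-0.5205, 0.0002, -0.0065, -0.2989, 0.0727, 0.0586]
45 [ 0.558 -0.021  0.144] [-0.7823, 0.001, -0.0065, -0.2991, 0.0452, 0.0602]
65 [ 0.519 -0.019  0.138] [-1.1314, 0.0022, -0.0064, -0.2994, 0.0068, 0.0656]
```

>>> jog_arm --rows '[0,0,0,-0.01,0.005,0,1,0,0,0,-0.03,0.015,0,1,0,0,0,-0.06,0.025,0,1,0,0,0,-0.09,0.035,0,1,0,0,0,-0.12,0.045,0,1,0,0,0,-0.15,0.055,0,1,0,0,0,-0.18,0.065,0,1,0,0,0,-0.21,0.08,0,1,0,0,0,-0.24,0.095,0,1,0,0,0,-0.265,0.107,0,1,0,0,0,-0.285,0.115,0,1,0,0,0,-0.298,0.117,0,1]'

```text
clock: 21.2
eef_pos: [0.6292, -0.028, 0.2005]
ee_rot: [-3.14, 0.002, 1.529]
force: [0.4, 0.5, -3.7]
opening: 0.134
finger_force: 30.0
```

Run:
```python
from h import *
s=monitor.read_state(); print(s['eef_pos'],s['ee_rot'],s['opening'],s['finger_force'],s['joint_pos'].round(2))
for z,t in [(.1,10),(.07,20),(.045,30),(.042,35),(.04,40),(.036,45),(.034,50),(.032,55),(.03,60),(.03,65),(.03,70)]: p,A=lipgrip((.54,-.02,z),t); print(t,p.round(3),row(p,A))
```

```text
[ 0.62916478 -0.02803008  0.20048303] [-3.13958910e+00  1.95401605e-03  1.52874390e+00] 0.1344029642498884 29.994977870956063 [ 0.5   0.55 -0.74  1.67  0.41  1.09 -0.41]
10 [ 0.617 -0.022  0.179] [-0.1765, 0.0029, -0.0111, 0.0052, -0.0124, 0.0214]
20 [ 0.602 -0.022  0.161] [-0.3511, 0.0039, -0.0108, 0.005, -0.0273, 0.0393]
30 [ 0.585 -0.021  0.146] [-0.5256, 0.0048, -0.0105, 0.0049, -0.0441, 0.055]
35 [ 0.576 -0.021  0.146] [-0.6129, 0.0053, -0.0103, 0.0048, -0.053, 0.0544]
40 [ 0.567 -0.021  0.147] [-0.7001, 0.0058, -0.0101, 0.0047, -0.0622, 0.0537]
45 [ 0.558 -0.021  0.145] [-0.7874, 0.0063, -0.0099, 0.0046, -0.0716, 0.0557]
50 [ 0.548 -0.02   0.144] [-0.8747, 0.0067, -0.0097, 0.0045, -0.0812, 0.0566]
55 [ 0.539 -0.02   0.142] [-0.9619, 0.0072, -0.0094, 0.0044, -0.0908, 0.0583]
60 [ 0.529 -0.02   0.14 ] [-1.0492, 0.0077, -0.0092, 0.0043, -0.1004, 0.0609]
65 [ 0.519 -0.019  0.138] [-1.1365, 0.0081, -0.0089, 0.0042, -0.1099, 0.0623]
70 [ 0.51  -0.019  0.136] [-1.2237, 0.0086, -0.0086, 0.0041, -0.1193, 0.0646]
```

>>> jog_arm --rows '[-0.09,0,-0.01,0.005,-0.006,0.01,1,-0.18,0,-0.01,0.005,-0.012,0.021,1,-0.26,0,-0.01,0.005,-0.02,0.03,1,-0.35,0,-0.01,0.005,-0.027,0.039,1,-0.44,0,-0.01,0.005,-0.036,0.047,1,-0.525,0,-0.01,0.005,-0.044,0.055,1,-0.525,0,-0.01,0.005,-0.044,0.055,1]'

```text
clock: 21.78
eef_pos: [0.5792, -0.0169, 0.144]
ee_rot: [2.623, 0.005, 1.544]
force: [-0.2, 0.0, -4.8]
opening: 0.135
finger_force: 30.0
```

Run:
```python
from h import *
s=monitor.read_state(); print(s['eef_pos'],s['ee_rot'],s['opening'],s['finger_force'],s['joint_pos'].round(2))
for z,t in [(.042,35),(.04,40),(.036,45),(.034,50),(.032,55),(.03,60),(.03,65),(.03,70)]: p,A=lipgrip((.54,-.02,z),t); print(t,p.round(3),row(p,A))
```

```text
[ 0.579243   -0.01690724  0.14401122] [2.62297946 0.00527077 1.54366183] 0.13482300751510504 29.99878480564803 [ 0.31  0.32 -0.44  2.2   0.97  0.23 -1.01]
35 [ 0.576 -0.021  0.146] [-0.0922, 0.0025, 0.0059, -0.0043, -0.0014, -0.0033]
40 [ 0.567 -0.021  0.147] [-0.1795, 0.0022, 0.006, -0.0043, -0.009, -0.0085]
45 [ 0.558 -0.021  0.145] [-0.2668, 0.002, 0.0061, -0.0042, -0.0182, -0.0114]
50 [ 0.548 -0.02   0.144] [-0.354, 0.0017, 0.0062, -0.0042, -0.027, -0.0154]
55 [ 0.539 -0.02   0.142] [-0.4413, 0.0014, 0.0063, -0.0041, -0.0362, -0.0186]
60 [ 0.529 -0.02   0.14 ] [-0.5286, 0.0012, 0.0064, -0.0041, -0.0458, -0.0212]
65 [ 0.519 -0.019  0.138] [-0.6158, 0.0009, 0.0065, -0.0041, -0.0547, -0.0247]
70 [ 0.51  -0.019  0.136] [-0.7031, 0.0006, 0.0065, -0.004, -0.064, -0.0274]
```

```bash
cat > fk.py <<'E'
from h import *
import itertools
from scipy.optimize import least_squares
D=[([1.23215106,0.46934864,-0.04857913,1.53354202,0.02410731,1.14102368,-0.08227581],[0.20560578,-0.64241228,0.24662623],[-3.13985832,0,.309786765]),
([ 0.5,0.55,-0.74,1.67,0.41,1.09,-0.41],[0.62916478,-0.02803008,0.20048303],[-3.13958910,0.00195401605,1.52874390]),
([0.31,0.32,-0.44,2.2,0.97,0.23,-1.01],[0.579243,-0.01690724,0.14401122],[2.62297946,0.00527077,1.54366183])]
E_=lambda a,q:R.from_euler(a,q).as_matrix()
def fk(q,p,s):
    h,L1,L2,L3,e1,e2,x0=p
    T=E_('z',s[0]*q[0]); P=np.array([x0,0,h])
    T=T@E_('y',q[1])@E_('z',s[1]*q[2]); P=P+T@[e1,0,L1]
    T=T@E_('y',q[3])@E_('z',s[2]*q[4]); P=P+T@[e2,0,L2]
    T=T@E_('y',q[5])@E_('z',s[3]*q[6]); P=P+T@[0,0,L3]
    return P,T
E
python3 - <<'E'
from fk import *
for s in itertools.product([1,-1],repeat=4):
    er=[];
    rel=[]
    for q,x,r in D:
        _,T=fk(q,[0]*7,s); rel.append(T.T@att(r))
    d=max(R.from_matrix(rel[0].T@k).magnitude() for k in rel[1:])
    if d<.3:
        f=lambda p:np.concatenate([fk(q,p,s)[0]-x for q,x,r in D])
        o=least_squares(f,[.3,.35,.35,.3,0,0,0]); print(s,round(d,3),o.x.round(3),abs(o.fun).max(),R.from_matrix(rel[0]).as_rotvec().round(2))
E
```

```text
(-1, -1, -1, -1) 0.007 [ 0.252  0.66   0.518  0.377 -0.067  0.03  -0.036] 0.009726035019821028 [-0.    0.    1.57]
```

```bash
cat >> fk.py <<'E'
s=monitor.read_state()
D[2]=(s['joint_pos'],s['eef_pos'],s['ee_rot']); S=(-1,-1,-1,-1)
f=lambda p:np.concatenate([np.concatenate([(fk(q,p,S)[0]-x)*w for (q,x,r),w in zip(D,[1,.3,1])]),.003*(p-[.3,.4,.4,.25,0,0,0])])
o=least_squares(f,[.3,.4,.4,.25,0,0,0]); PRM=o.x
C=E_('z',np.pi/2)
lo=np.array([-2.59,-.33,-1.39,.1,-1.04,.21,-2.66]);hi=np.array([2.59,1.99,1.29,2.45,4.18,1.99,2.66])
def ik(p,Rm,n=12,seed=0,q0=None):
    rng=np.random.default_rng(seed); best=None
    def g(q):
        P,T=fk(q,PRM,S); return np.r_[(P-p)*3,R.from_matrix((T@C).T@Rm).as_rotvec(),.001*(q-(lo+hi)/2)]
    for k in range(n):
        q=np.clip(q0,lo+1e-3,hi-1e-3) if k==0 and q0 is not None else rng.uniform(lo,hi)
        r=least_squares(g,q,bounds=(lo+.02,hi-.02)); e=np.linalg.norm(r.fun[:6])
        if best is None or e<best[0]-1e-4: best=(e,r.x)
    return best
E
python3 - <<'E'
from fk import *
print(PRM.round(3),o.fun.round(4))
for x in (.54,.6,.66,.72):
  for z in (.03,.08,.14):
    for t in (50,60):
        p,A=lipgrip((x,-.02,z),t); b=ik(p,A,6,q0=D[2][0]); print(x,z,t,round(b[0],3),b[1].round(2))
E
```

```text
[ 0.281  0.658  0.531  0.406 -0.084  0.033 -0.041] [ 0.002  -0.0013  0.0004 -0.0062 -0.0004 -0.0032 -0.0002  0.0004  0.0006
 -0.0001  0.0008  0.0004  0.0005 -0.0003  0.0001 -0.0001]Traceback (most recent call last):
  File "<stdin>", line 6, in <module>
  File "fk.py", line 27, in ik
    r=least_squares(g,q,bounds=(lo+.02,hi-.02)); e=np.linalg.norm(r.fun[:6])
    return func(*args, **kwargs)
    raise ValueError("Initial guess is outside of provided bounds")
ValueError: Initial guess is outside of provided bounds
```

```bash
sed -i 's/lo+1e-3,hi-1e-3/lo+.03,hi-.03/' fk.py; timeout 300 python3 - <<'E'
from fk import *
for x,z in ((.54,.03),(.54,.1),(.6,.05),(.66,.05),(.6,.12),):
    for t in (45,60):
        p,A=lipgrip((x,-.02,z),t); b=ik(p,A,6,q0=D[2][0]); print('out',x,z,t,round(b[0],3),b[1].round(2),flush=True)
# other basket yaws about the lip near tray centre
for dy in (90,-90,120,-120,150,-150,180):
    yaw=1.54+np.radians(dy); p,A=lipgrip((.49,-.02,.04),60,yaw); b=ik(p,A,8,q0=D[2][0]); print('yaw',dy,p.round(3),round(b[0],3),b[1].round(2),flush=True)
E
```

```text
Traceback (most recent call last):
  File "fk.py", line 27, in ik
    r=least_squares(g,q,bounds=(lo+.02,hi-.02)); e=np.linalg.norm(r.fun[:6])
ValueError: Initial guess is outside of provided bounds
```

Random seeds fall outside too; fix.

```bash
sed -i 's/rng.uniform(lo,hi)/rng.uniform(lo+.03,hi-.03)/' fk.py; timeout 400 python3 - <<'E'
from fk import *
for x,z in ((.54,.03),(.54,.1),(.6,.05),(.66,.05),(.6,.12),):
    for t in (45,60):
        p,A=lipgrip((x,-.02,z),t); b=ik(p,A,6,q0=D[2][0]); print('out',x,z,t,round(b[0],3),b[1].round(2),flush=True)
for dy in (90,-90,120,-120,150,-150,180):
    yaw=1.54+np.radians(dy); p,A=lipgrip((.49,-.02,.04),60,yaw); b=ik(p,A,8,q0=D[2][0]); print('yaw',dy,p.round(3),round(b[0],3),b[1].round(2),flush=True)
E
```

```text
out 0.54 0.03 45 0.07 [ 0.9   0.61 -1.37  2.43  1.94  0.79 -1.94]
out 0.54 0.03 60 0.322 [ 0.87  0.57 -1.37  2.43  1.97  0.84 -2.01]
out 0.54 0.1 45 0.002 [ 1.02  0.37 -1.37  2.43  1.94  0.55 -1.99]
out 0.54 0.1 60 0.251 [ 1.    0.3  -1.37  2.43  1.98  0.58 -2.08]
out 0.6 0.05 45 0.0 [ 0.88  0.68 -1.37  2.38  2.    0.85 -1.93]
out 0.6 0.05 60 0.204 [ 0.85  0.69 -1.37  2.43  2.15  0.97 -2.06]
out 0.66 0.05 45 0.0 [ 0.84  0.76 -1.36  2.28  1.98  0.89 -1.82]
out 0.66 0.05 60 0.093 [ 0.82  0.88 -1.37  2.43  2.32  1.15 -2.06]
out 0.6 0.12 45 0.0 [ 0.94  0.4  -1.28  2.31  1.84  0.54 -1.83]
out 0.6 0.12 60 0.14 [ 0.95  0.45 -1.37  2.43  2.15  0.75 -2.15]
yaw 90 [ 0.49  -0.031  0.15 ] 0.0 [ 1.33  1.25 -1.37  1.82  0.18  1.05  1.59]
yaw -90 [ 0.49  -0.009  0.15 ] 0.0 [-0.91  0.82  0.51  1.84  0.57  1.19 -2.44]
yaw 120 [ 0.495 -0.03   0.15 ] 0.0 [ 1.04  1.31 -1.37  1.54  0.25  1.52  1.76]
yaw -120 [ 0.496 -0.011  0.15 ] 0.0 [-0.71  0.95  0.59  1.54  0.26  1.51 -2.39]
yaw 150 [ 0.499 -0.026  0.15 ] 0.0 [ 0.76  1.34 -1.37  1.34  0.35  1.91  1.95]
yaw -150 [ 0.5   -0.015  0.15 ] 0.0 [-0.5   1.05  0.67  1.34 -0.01  1.8  -2.48]
yaw 180 [ 0.501 -0.02   0.15 ] 0.031 [-0.3   1.08  0.75  1.29 -0.28  1.97 -2.64]
```

Run:
```python
from h import *
p0,R0=pose()
p1,A1=lipgrip((.54,-.02,.145),0); print('level',row(p1,A1))
p2,A2=lipgrip((.49,.03,.145),0,3.11); print(p1,p2,row(p2,A2,p1,A1))
```

```text
level [0.5186, 0.0042, 0.0049, -0.0048, 0.0762, -0.0319]
[ 0.62945756 -0.02275584  0.2095    ] [0.49282707 0.11945534 0.2095    ] [0.0, 0.0, -1.57, 0.1379, -0.1409, -0.0]
```

>>> jog_arm --rows '[0.09,0,0,0,0.01,-0.02,1,0.18,0,0,-0.001,0.025,-0.03,1,0.27,0,0,-0.002,0.04,-0.035,1,0.36,0,0,-0.003,0.055,-0.035,1,0.45,0,0,-0.004,0.068,-0.034,1,0.52,0,0,-0.005,0.076,-0.032,1,0.52,0,0,-0.005,0.076,-0.032,1,0.52,0,0,-0.005,0.076,-0.032,1]'

```text
clock: 22.45
eef_pos: [0.6343, -0.0221, 0.2117]
ee_rot: [3.138, 0.002, 1.544]
force: [-0.5, 1.0, -3.8]
opening: 0.134
finger_force: 30.0
```

>>> jog_arm --rows '[0,0,-0.11,0.005,-0.01,0,1,0,0,-0.22,0.015,-0.022,0,1,0,0,-0.33,0.027,-0.034,0,1,0,0,-0.44,0.039,-0.046,0,1,0,0,-0.55,0.051,-0.058,0,1,0,0,-0.66,0.063,-0.07,0,1,0,0,-0.77,0.075,-0.082,0,1,0,0,-0.88,0.087,-0.094,0,1,0,0,-0.99,0.099,-0.106,0,1,0,0,-1.1,0.111,-0.118,0,1,0,0,-1.21,0.123,-0.13,0,1,0,0,-1.32,0.13,-0.136,0,1]'

```text
clock: 23.45
eef_pos: [0.4979, 0.1127, 0.2114]
ee_rot: [-3.137, 0.005, 2.873]
force: [0.4, 1.0, -3.3]
opening: 0.133
finger_force: 30.0
```

Run:
```python
from h import *
s=monitor.read_state(); print(s['eef_pos'],s['ee_rot'],s['opening'],s['finger_force'],s['force'],s['joint_pos'].round(2))
for z,t in [(.145,0),(.1,10),(.07,20),(.045,30),(.04,40)]: p,A=lipgrip((.49,.03,z),t,3.11); print(t,p.round(3),row(p,A))
```

```text
[0.49785894 0.11265987 0.21136645] [-3.1372789   0.00503557  2.87324586] 0.13283582472450653 29.994961686898023 [ 0.39508473  1.04883117 -3.29484743] [ 0.6   0.49 -1.18  1.92  0.52  1.09  0.5 ]
0 [0.493 0.119 0.21 ] [-0.0049, 0.0045, -0.2368, 0.0067, 0.0052, 0.0018]
10 [0.492 0.107 0.179] [-0.1786, 0.0252, -0.2358, 0.0039, -0.0069, 0.0323]
20 [0.492 0.092 0.161] [-0.3523, 0.0458, -0.2336, 0.0005, -0.0213, 0.0502]
30 [0.491 0.075 0.146] [-0.526, 0.0664, -0.2302, -0.0034, -0.0375, 0.0659]
40 [0.491 0.057 0.147] [-0.6997, 0.087, -0.2255, -0.0077, -0.0552, 0.0647]
```

>>> jog_arm --rows '[0,0,-0.12,0.004,0.003,0.001,1,0,0,-0.237,0.007,0.005,0.002,1,-0.09,0.012,-0.237,0.005,-0.001,0.017,1,-0.18,0.025,-0.236,0.004,-0.007,0.032,1,-0.265,0.035,-0.235,0.002,-0.014,0.041,1,-0.35,0.046,-0.234,0,-0.021,0.05,1,-0.44,0.056,-0.232,-0.002,-0.03,0.058,1,-0.526,0.066,-0.23,-0.003,-0.037,0.066,1,-0.526,0.066,-0.23,-0.003,-0.037,0.066,1]'

```text
clock: 24.2
eef_pos: [0.4918, 0.0696, 0.1412]
ee_rot: [2.617, -0.007, 3.094]
force: [-1.2, -0.8, -4.8]
opening: 0.134
finger_force: 30.0
```

Run:
```python
from h import *
s=monitor.read_state(); print(s['eef_pos'],s['ee_rot'],s['opening'],s['finger_force'],s['force'],s['joint_pos'].round(2))
for z,t in [(.045,30),(.042,35),(.04,40),(.036,45),(.034,50),(.032,55),(.03,60),(.03,65),(.03,70)]: p,A=lipgrip((.49,.03,z),t,3.11); print(t,p.round(3),row(p,A))
shot('scene','pour.png')
```

```text
[0.49175939 0.06957082 0.14116058] [ 2.61652695 -0.00736784  3.09443135] 0.13435814956003375 29.993933108635247 [-1.18407885 -0.75124959 -4.76141988] [ 1.01  0.81 -1.34  2.05  0.4   0.76  1.07]
30 [0.491 0.075 0.146] [0.0015, 0.0014, -0.0172, 0.0006, 0.0071, -0.001]
35 [0.491 0.066 0.146] [-0.0857, 0.0022, -0.0171, 0.0005, -0.0003, -0.006]
40 [0.491 0.057 0.147] [-0.173, 0.0029, -0.017, 0.0004, -0.0079, -0.0113]
45 [0.491 0.048 0.145] [-0.2603, 0.0037, -0.0169, 0.0002, -0.0171, -0.0142]
50 [0.49  0.038 0.144] [-0.3475, 0.0044, -0.0167, 0.0, -0.0258, -0.0183]
55 [0.49  0.029 0.142] [-0.4348, 0.0051, -0.0166, -0.0001, -0.035, -0.0216]
60 [0.49  0.019 0.14 ] [-0.5221, 0.0059, -0.0164, -0.0003, -0.0446, -0.0242]
65 [0.489 0.009 0.138] [-0.6093, 0.0066, -0.0162, -0.0004, -0.0535, -0.0278]
70 [0.489 0.    0.136] [-0.6966, 0.0073, -0.016, -0.0006, -0.0627, -0.0306]
```

Works; now pour slowly to 55°.

>>> jog_arm --rows '[-0.04,0,-0.017,0,0.003,-0.003,1,-0.085,0.002,-0.017,0,0,-0.006,1,-0.13,0.002,-0.017,0,-0.004,-0.009,1,-0.173,0.003,-0.017,0,-0.008,-0.011,1,-0.217,0.003,-0.017,0,-0.0125,-0.013,1,-0.26,0.004,-0.017,0,-0.017,-0.014,1,-0.304,0.004,-0.017,0,-0.0215,-0.016,1,-0.347,0.004,-0.017,0,-0.026,-0.018,1,-0.39,0.005,-0.017,0,-0.0305,-0.02,1,-0.435,0.005,-0.017,0,-0.035,-0.022,1,-0.435,0.005,-0.017,0,-0.035,-0.022,1,-0.435,0.005,-0.017,0,-0.035,-0.022,1]'

```text
clock: 25.25
eef_pos: [0.4933, 0.0345, 0.1482]
ee_rot: [2.184, 0.01, 3.117]
force: [1.1, 0.2, -2.5]
opening: 0.14
finger_force: 30.0
```

Run:
```python
from h import *
s=monitor.read_state(); print(s['eef_pos'],s['ee_rot'],s['opening'],s['finger_force'],s['force'],s['joint_pos'].round(2))
_,a,_=shot('scene');_,b,_=shot('top')
def br(im): 
    h=cv2.cvtColor(im,cv2.COLOR_RGB2HSV); return ((h[...,0]>15)&(h[...,0]<32)&(h[...,1]>120)&(h[...,2]>110)).astype(np.uint8)
for n,i,bx in(('scene',a,(240,320,180,250)),('top',b,(250,306,180,246))):
    m=br(i); k,l,st,c=cv2.connectedComponentsWithStats(m)
    print(n,[(c[j].round(),st[j,4]) for j in range(1,k) if bx[0]<c[j][0]<bx[1] and bx[2]<c[j][1]<bx[3] and st[j,4]>3])
o=np.zeros((480,800,3),np.uint8); o[:]=0; o[:,:400]=cv2.resize(a[170:266,240:320],(400,480)); o[:,400:]=cv2.resize(b[170:256,240:312],(400,480)); cv2.imwrite('pics/pour1.png',o[:,:,::-1])
for z,t in [(.03,60),(.03,65),(.03,70)]: p,A=lipgrip((.49,.03,z),t,3.11); print(t,p.round(3),row(p,A))
```

```text
[0.49328852 0.03448204 0.14817791] [2.1836372  0.01024951 3.11733415] 0.14011672660540384 30.00384331215173 [ 1.0508403   0.17095269 -2.48094682] [ 1.21  1.08 -1.37  2.01  0.13  0.79  1.51]
scene []
top [(array([261., 215.]), np.int32(6)), (array([261., 226.]), np.int32(9))]
60 [0.49  0.019 0.14 ] [-0.089, -0.0013, 0.014, 0.0032, -0.0166, -0.0081]
65 [0.489 0.009 0.138] [-0.1763, -0.002, 0.014, 0.0033, -0.0232, -0.0151]
70 [0.489 0.    0.136] [-0.2635, -0.0026, 0.0139, 0.0034, -0.0304, -0.0215]
```

View pics/pour1.png

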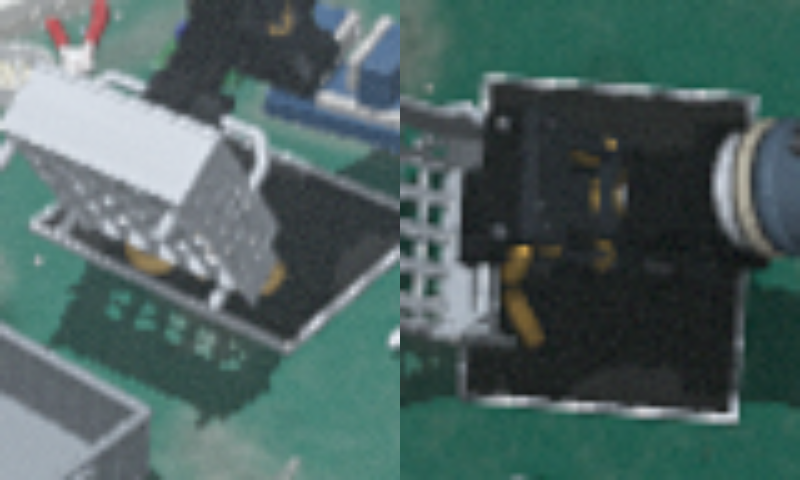

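Run:
```python
from h import *
p,A=pose(); print(A.T@[0,0,.08], A.T@[0,.05,.08])
```

```text
[-0.0008871   0.06544569 -0.04600082] [ 0.00025886  0.09420081 -0.0051128 ]
```

>>> jog_arm --rows '[0,0,0,0,0.006,-0.004,1,0,0,0,0,0.014,-0.01,1,0,0,0,0,0.024,-0.017,1,0,0,0,0,0.036,-0.025,1,0,0,0,0,0.05,-0.035,1,0,0,0,0,0.065,-0.046,1,0,0,0,0,0.065,-0.046,1,0,0,0,0,0.065,-0.046,1]'

```text
clock: 26.02
eef_pos: [0.4928, 0.0338, 0.228]
ee_rot: [2.184, 0.012, 3.117]
force: [-0.6, 0.3, -3.7]
opening: 0.135
finger_force: 30.0
```

Run:
```python
from h import *
s=monitor.read_state(); print(s['eef_pos'],s['ee_rot'],s['opening'],s['finger_force'],s['force'],s['joint_pos'].round(2))
_,a,_=shot('scene');_,b,_=shot('top');_,c,_=shot('wrist')
o=np.zeros((600,800,3),np.uint8); o[:300,:400]=cv2.resize(a[150:266,225:345],(400,300)); o[:300,400:]=cv2.resize(b[170:256,240:312],(400,300)); o[300:,:400]=cv2.resize(c,(400,300)); cv2.imwrite('pics/pour2.png',o[:,:,::-1])
# back: level at lip (.49,.03,.145) yaw 3.11 
p2,A2=lipgrip((.49,.03,.145),0,3.11); print(row(p2,A2)); 
p1,A1=np.array([.55,.1,.2095]),toolR(1.54); print(row(p1,A1,p2,A2));
```

```text
[0.49279601 0.03377314 0.22804371] [2.18421073 0.0119808  3.11701712] 0.13524166440843852 30.004390608519316 [-0.62148536  0.33522965 -3.67688088] [ 1.24  0.89 -1.37  1.97 -0.12  0.89  1.62]
[0.9608, 0.0043, 0.0099, 0.0016, 0.0356, 0.0803]
[0.0, -0.0, 1.57, -0.0578, -0.0176, -0.0]
```

View pics/pour2.png

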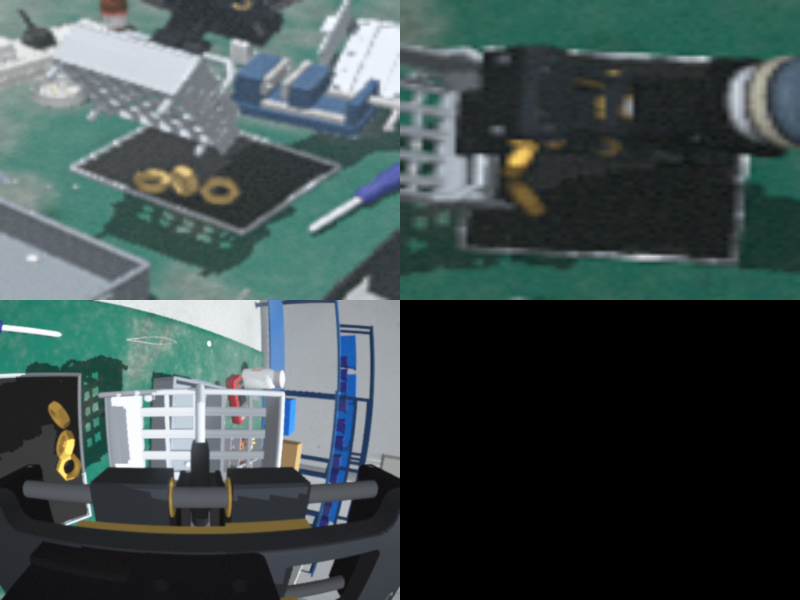

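>>> jog_arm --rows '[0.1,0,0,0,0.004,0.008,1,0.2,0,0,0,0.008,0.016,1,0.3,0,0.002,0,0.012,0.025,1,0.4,0.001,0.004,0,0.016,0.033,1,0.5,0.002,0.005,0,0.02,0.042,1,0.6,0.003,0.006,0,0.024,0.05,1,0.7,0.003,0.007,0,0.028,0.058,1,0.8,0.004,0.008,0.001,0.031,0.067,1,0.9,0.004,0.009,0.001,0.034,0.075,1,0.96,0.004,0.01,0.002,0.036,0.08,1,0.96,0.004,0.01,0.002,0.036,0.08,1]'

```text
clock: 27.08
eef_pos: [0.4913, 0.1249, 0.2107]
ee_rot: [3.139, 0.0, 3.118]
force: [-0.6, 0.4, -1.1]
opening: 0.13
finger_force: 30.0
```

Run:
```python
from h import *
s=monitor.read_state(); print(s['eef_pos'],s['ee_rot'],s['joint_pos'].round(2))
print(row([.523,.282,.205],toolR(1.536)))
```

```text
[0.49128194 0.12490408 0.21069388] [3.13850490e+00 4.86110277e-05 3.11819541e+00] [ 0.44  0.38 -0.95  1.93  0.36  1.01  0.87]
[0.0025, -0.0024, 1.5822, -0.028, 0.1578, 0.0062]
```

>>> jog_arm --rows '[0,0,0.12,-0.002,0.012,0,1,0,0,0.24,-0.004,0.024,0,1,0,0,0.36,-0.007,0.036,0,1,0,0,0.48,-0.009,0.048,0,1,0,0,0.6,-0.011,0.06,0,1,0,0,0.72,-0.013,0.072,0,1,0,0,0.84,-0.015,0.084,0,1,0,0,0.96,-0.017,0.096,0,1,0,0,1.08,-0.02,0.108,0,1,0,0,1.2,-0.022,0.12,0,1,0,0,1.32,-0.024,0.132,0,1,0,0,1.44,-0.026,0.144,0,1]'

```text
clock: 28.08
eef_pos: [0.5237, 0.2613, 0.2092]
ee_rot: [-3.139, -0.002, 1.661]
force: [-0.3, 0.5, -2.2]
opening: 0.131
finger_force: 30.0
```

>>> jog_arm --rows '[0,0,0.07,0,0.008,0.003,1,0,0,0.14,-0.002,0.014,0.006,1,0,0,0.14,-0.002,0.014,0.006,1,0,0,0.14,-0.002,0.014,0.006,1,0,0,0.14,-0.002,0.014,0.006,1]'

```text
clock: 28.5
eef_pos: [0.5375, 0.2608, 0.2042]
ee_rot: [-3.14, -0.001, 1.529]
force: [-0.2, -0.3, -2.9]
opening: 0.136
finger_force: 30.0
```

Run:
```python
from h import *
s=monitor.read_state(); print(s['eef_pos'],s['ee_rot'],s['joint_pos'].round(2))
print(row([.522,.282,.107],toolR(1.536)))
cal,c,dp=shot('wrist'); P=cloud(cal,dp); Z=P[...,2]
m=(Z>.06)&(Z<.2)&(P[...,1]>.2)&(P[...,1]<.42)
# tub rim & basket bounds in view
for lo_,hi_,n in((.045,.056,'tub'),(.155,.18,'basket')):
    k=(Z>lo_)&(Z<hi_)&(P[...,1]>.15)&(P[...,1]<.42)&(P[...,0]>.38)&(P[...,0]<.64); print(n,k.sum(),P[k].min(0),P[k].max(0))
cv2.imwrite('pics/back.png',c[:,:,::-1])
```

```text
[0.53752521 0.26081438 0.20420841] [-3.14042434e+00 -1.38835103e-03  1.52925809e+00] [-0.1   0.44 -0.56  1.75  0.27  1.03 -0.8 ]
[-0.0012, -0.0014, -0.0067, 0.0204, -0.0163, 0.0973]
tub 2593 [0.4050866  0.22843241 0.04512311] [0.62988597 0.3852958  0.05518889]
basket 2269 [0.47758967 0.26343037 0.15519214] [0.60986313 0.33360507 0.17998692]
```

View pics/back.png

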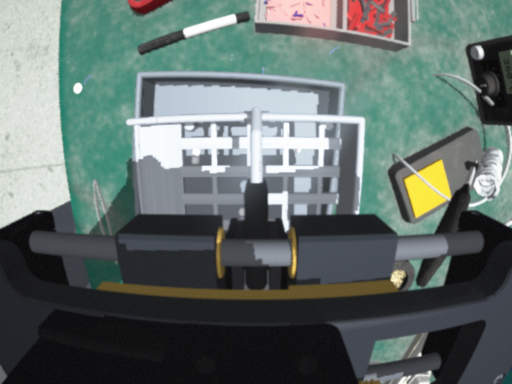

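>>> jog_arm --rows '[0,0,0,0.008,-0.007,0,1,0,0,0,0.016,-0.013,0,1,0,0,0,0.021,-0.016,0.01,1,0,0,0,0.021,-0.016,0.025,1,0,0,0,0.021,-0.016,0.04,1,0,0,0,0.021,-0.016,0.055,1,0,0,0,0.021,-0.016,0.07,1,0,0,0,0.021,-0.016,0.08,1,0,0,0,0.021,-0.016,0.087,1,0,0,0,0.021,-0.016,0.091,1,0,0,0,0.021,-0.016,0.094,1,0,0,0,0.021,-0.016,0.094,1]'

```text
clock: 29.55
eef_pos: [0.5232, 0.2851, 0.1163]
ee_rot: [3.137, -0.001, 1.53]
force: [-7.0, -5.3, 25.4]
opening: 0.138
finger_force: 30.0
```

>>> jog_arm --rows '[0,0,0,0,0,-0.003,1,0,0,0,0,0,-0.005,1,0,0,0,0,0,-0.005,0.8,0,0,0,0,0,-0.005,0.6,0,0,0,0,0,-0.005,0.4,0,0,0,0,0,-0.005,0.2,0,0,0,0,0,-0.005,0,0,0,0,0,0,-0.005,0,0,0,0,0,0,-0.005,0,0,0,0,0,0,-0.005,0,0,0,0,0,0,-0.04,0,0,0,0,0,0,-0.08,0]'

```text
clock: 30.55
eef_pos: [0.5211, 0.2819, 0.1891]
ee_rot: [-3.136, 0.002, 1.529]
force: [1.0, 0.2, 0.4]
opening: 0.795
finger_force: 0.0
```

>>> jog_arm --rows '[0,0,0,-0.01,0,-0.04,0,0,0,0,-0.05,0,-0.07,0,0,0,0,-0.085,0,-0.08,0,0,0,0,-0.09,0,-0.08,0,0,0,0,-0.09,0,-0.08,0,0,0,0,-0.09,0,-0.08,0]'

```text
clock: 31.05
eef_pos: [0.5188, 0.1933, 0.271]
ee_rot: [3.14, -0.002, 1.528]
force: [-0.2, 1.1, -0.1]
opening: 1.001
finger_force: 0.0
```

Run:
```python
from h import *
np.set_printoptions(linewidth=250)
print(pose()[0])
cal,c,dp=shot('wrist'); np.savez('wb.npz',im=c,dp=dp,o=cal[1],Rw=cal[2]); P=cloud(cal,dp)
print((P[40:160:5,170:330:5,2]*1000).round(0).astype(int).clip(0,150))
cv2.imwrite('pics/b3.png',cv2.resize(c[20:220,150:350],(600,600))[:,:,::-1])
```

```text
[0.51883672 0.1932612  0.27097444]
[[ 53  38  13   4   3   3   3   5  70  71  72  71  73  71  71  72  72 101  72  71  72  73  73  71  72  71  72  31  68  69  38  39]
 [ 52  35  13  58  59  59  57  60  61  60  57  56  57  57  56  52  54 102  52  52  53  56  58  57  56  57  60  61  59  72  13  19]
 [ 53  34   9  42  41  39  36  39  32  33  33  33  27  29  28  29  27 103  28  29  29  30  28  27  33  33  32  35  47  72   4   2]
 [ 52  29   9  43  38  37  34  32  28  26  14   3  29   4   3   2   4 104   4   5   5  28   2   3   5  29  26   3  49  71   4   2]
 [ 54  31   5  42  40  37  33  31  29   4   4   4  28   3   4  27  29 103  29  29   4  29   4   5   4  28   3   4  43  72   5   6]
 [ 51  27   5  43  40  38  33  31  28  29  29  27  29  30  29  31  29 116 116  29  28  28  28  32  28  28  29  30  45  71   4   4]
 [ 53  27   5  43  39  38  34  31  28   3   3   4  28   3   2   4   4 116 116   4   4  28   4   6   3  30   2   3  48  73   2   4]
 [ 50  23   3  43  40  36  33  30  28   3   4   4  28   5   5   3   2 118 115   4   4  29   3   3   4  28   4   4  42  72   3   5]
 [ 50  23   4  44
[... 1379 characters left out ...]
 26  30  27  30  28  29  27  46  71   2  24]
 [ 32  11   3  44  40  35  33  33  29  28  29  27  29  29  30   5   4 103   4   4  29  28  29  30  28  29  29  28  49  71   4  27]
 [ 32   6   4  44  40  36  33  33  29  27   7   3  29   3   4   4   3 103   3   3   4  27   5   3   2  28  26   5  51  72   3  32]
 [ 34   6   3  44  40  36  34  31  28  31  33  32  32  33  32  33  33 103  33  32  33  33  32  34  33  34  24   4  51  71   2  28]
 [ 34   7   3  57  58  58  60  71  71  72  72  72  71  71  70  73  72  95  72  71  73  71  72  71  72  72  71  71  72  72   4  32]
 [ 29   5   4   5   3   3   4   5   3   3   5   2   5   5   4   4   4  86   5   4   4   4   4   3   3   3   4   4   3   4   8  35]]
```

>>> jog_arm --rows '[0,0,0,-0.04,0.01,0,0,0,0,0,-0.08,0.02,0,0,0,0,0,-0.12,0.03,0,0,0,0,0,-0.16,0.03,0.02,0,0,0,0,-0.2,0.03,0.02,0,0,0,0,-0.24,0.03,0.02,0,0,0,0,-0.27,0.03,0.02,0,0,0,0,-0.28,0.03,0.02,0,0,0,0,-0.28,0.03,0.02,0,0,0,0,-0.28,0.03,0.02,0]'

```text
clock: 31.93
eef_pos: [0.5375, -0.0854, 0.2501]
ee_rot: [3.141, -0.003, 1.531]
force: [-0.3, 0.2, 0.3]
opening: 0.999
finger_force: 0.0
```

```bash
cat >> h.py <<'E'
def brass(im):
    h=cv2.cvtColor(im,cv2.COLOR_RGB2HSV); return ((h[...,0]>12)&(h[...,0]<34)&(h[...,1]>110)&(h[...,2]>90)).astype(np.uint8)
E
python3 - <<'E'
from h import *
np.set_printoptions(linewidth=250)
print(pose()[0],monitor.read_state()['joint_pos'].round(2))
cal,c,dp=shot('wrist'); np.savez('wn.npz',im=c,dp=dp,o=cal[1],Rw=cal[2]); P=cloud(cal,dp)
m=brass(c); m[260:]=0; n,l,s,ce=cv2.connectedComponentsWithStats(m)
for i in range(1,n):
    if s[i,4]>40: print(ce[i].round(),s[i],P[l==i].mean(0).round(3),np.percentile(P[l==i][:,2],[5,50,95]).round(3))
x,y=np.where(m)[1],np.where(m)[0]; print(x.min(),x.max(),y.min(),y.max())
cv2.imwrite('pics/n1.png',cv2.resize(c[20:240,130:390],(780,660))[:600,:,::-1])
E
```

```text
[ 0.5375282  -0.08535854  0.25006638] [ 0.46  0.29 -0.46  1.82  0.14  1.06 -0.1 ]
[208.  83.] [ 164   65   84   35 1158] [0.484 0.03  0.022] [0.005 0.017 0.037]
[ 95. 244.] [ 93 227   9  33 121] [ 0.492 -0.052  0.314] [0.311 0.315 0.316]
[417. 244.] [411 227  10  33 149] [ 0.587 -0.056  0.314] [0.311 0.315 0.316]
93 420 65 259
```

View pics/n1.png

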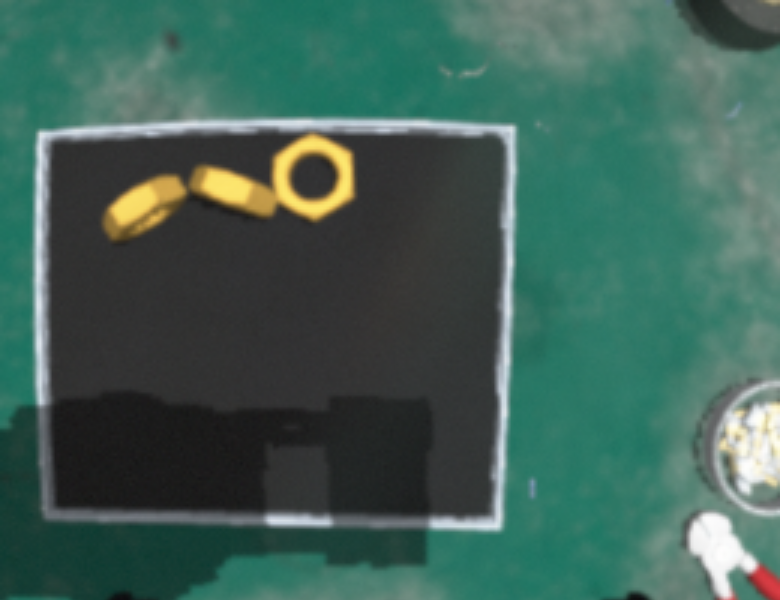

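Run:
```python
from h import *
z=np.load('wn.npz'); cal=(eyes.calibration('wrist'),z['o'],z['Rw']); P=cloud(cal,z['dp']); im=z['im']; m=brass(im)>0
v,u=np.mgrid[:384,:512]
for n,a,b in(('A',160,192),('B',193,221),('C',222,252)):
    k=m&(u>=a)&(u<=b)&(v<110); Q=P[k]; t=Q[Q[:,2]>.033] if n!='C' else Q
    print(n,k.sum(),len(t),np.percentile(Q[:,2],[2,50,98]).round(3),t.mean(0).round(4), [ (round(float(w),4)) for w in cv2.minAreaRect((t[:,:2]*1000).astype(np.float32))[1]], cv2.minAreaRect((t[:,:2]*1000).astype(np.float32)))
    if n=='C': print(P[v[k].min(),:][u[k][np.argmin(v[k])]])
print('tray edge', plane(cal,[(130+280/3,20+132/3)],.009))
print(monitor.read_state()['joint_pos'].round(2))
A=toolR(1.531)
```

```text
A 383 171 [0.004 0.031 0.038] [0.4465 0.0253 0.0384] [21.0516, 114.7637] ((490.4974365234375, 9.491640090942383), (21.05160140991211, 114.76371002197266), 69.79793548583984)
B 329 174 [0.004 0.034 0.038] [0.4839 0.0284 0.0383] [14.9867, 86.5538] ((509.3830871582031, 10.577308654785156), (14.98666000366211, 86.55375671386719), 55.331993103027344)
C 446 446 [0.004 0.015 0.017] [0.516  0.0339 0.0132] [37.771, 32.1669] ((515.6032104492188, 34.418190002441406), (37.77095413208008, 32.16689682006836), 88.18058013916016)
[0.51189216 0.05312422 0.00636747]
tray edge [[0.50244791 0.05459541 0.009     ]]
[ 0.46  0.29 -0.46  1.82  0.14  1.06 -0.1 ]
```

>>> jog_arm --rows '[0,0,0,0.03,-0.025,0.03,1,0,0,0,0.06,-0.05,0.06,1,0,0,0,0.09,-0.07,0.09,1,0,0,0,0.12,-0.09,0.11,1,0,0,0,0.137,-0.097,0.13,1,0,0,0,0.137,-0.097,0.145,1,0,0,0,0.137,-0.097,0.155,1,0,0,0,0.137,-0.097,0.155,1,0,0,0,0.137,-0.097,0.155,1,0,0,0,0.137,-0.097,0.155,1,0,0,0,0.137,-0.097,0.155,1,0,0,0,0.137,-0.097,0.155,1]'

```text
clock: 32.98
eef_pos: [0.4474, 0.053, 0.0967]
ee_rot: [3.138, -0.001, 1.527]
force: [-0.4, -0.5, 0.2]
opening: 0.175
finger_force: 0.0
```

>>> jog_arm --rows '[0,0,0,0,0,0.02,1,0,0,0,0,0,0.04,1,0,0,0,0,0,0.042,1,0,0,0,-0.008,0,0.042,1,0,0,0,-0.016,0,0.042,1,0,0,0,-0.024,0,0.042,1,0,0,0,-0.03,0,0.042,1,0,0,0,-0.03,0,0.042,1,0,0,0,-0.03,0,0.02,1,0,0,0,-0.015,0.018,0.01,1,0,0,0,0.003,0.037,0.01,1,0,0,0,0.003,0.037,0.01,1]'

```text
clock: 33.98
eef_pos: [0.4884, 0.0586, 0.0881]
ee_rot: [3.132, -0.006, 1.531]
force: [0.6, 0.2, -0.2]
opening: 0.004
finger_force: 0.0
```

>>> jog_arm --rows '[0,0,0,0,0,0.02,1,0,0,0,0,0,0.032,1,0,0,0,0,0,0.032,1,0,0,0,-0.008,0,0.032,1,0,0,0,-0.016,0,0.032,1,0,0,0,-0.024,0,0.032,1,0,0,0,-0.03,0,0.032,1,0,0,0,-0.03,0,0.032,1,0,0,0,-0.03,0,0,0.5,0,0,0,-0.06,0.01,-0.04,0,0,0,0,-0.1,0.02,-0.08,0,0,0,0,-0.12,0.02,-0.12,0]'

```text
clock: 34.98
eef_pos: [0.4972, -0.0529, 0.1842]
ee_rot: [3.14, -0.001, 1.529]
force: [0.3, -0.6, -0.6]
opening: 0.224
finger_force: 0.0
```

>>> jog_arm --rows '[0,0,0,-0.02,0,-0.02,0,0,0,0,-0.02,0,-0.04,0,0,0,0,-0.02,0,-0.04,0,0,0,0,-0.02,0,-0.04,0]'

```text
clock: 35.32
eef_pos: [0.4966, -0.0715, 0.2241]
ee_rot: [3.137, -0.001, 1.528]
force: [-0.5, -0.0, -0.8]
opening: 0.528
finger_force: 0.0
```

```bash
cat > nuts.py <<'E'
from h import *
def look(fn=None,zc=.016,ylim=260):
    cal,c,dp=shot('wrist'); P=cloud(cal,dp); m=brass(c); m[ylim:]=0
    n,l,s,ce=cv2.connectedComponentsWithStats(m); out=[]
    for i in range(1,n):
        if s[i,4]<60: continue
        k=(l==i).astype(np.uint8)
        if P[k>0][:,2].mean()>.2: continue
        ct=max(cv2.findContours(k,cv2.RETR_EXTERNAL,cv2.CHAIN_APPROX_NONE)[0],key=cv2.contourArea)[:,0]
        W=plane(cal,ct,zc)[:,:2]; hull=cv2.convexHull((W*1e4).astype(np.float32))[:,0]/1e4
        M=cv2.moments((hull*1e4).astype(np.float32)); cen=np.array([M['m10'],M['m01']])/M['m00']/1e4
        # flats: support width min over angle mod 60
        A=np.radians(np.arange(0,60,1)); sc=[]
        for a in A:
            w=[np.ptp(W@[np.cos(a+j*np.pi/3),np.sin(a+j*np.pi/3)]) for j in range(3)]; sc.append(np.mean(w))
        a=np.degrees(A[int(np.argmin(sc))]); out.append((cen,a))
        print('nut',cen.round(4),'flat angle mod60',a.round(),'AF mm',round(min(sc)*1e3,1),'AC',round(max(sc)*1e3,1),'z',np.percentile(P[k>0][:,2],[5,50,95]).round(3),'px',s[i])
    if fn: cv2.imwrite('pics/'+fn,c[:,:,::-1])
    return cal,c,out
E
python3 - <<'E'
from nuts import *
print(monitor.read_state()['eef_pos'],monitor.read_state()['ee_rot']); look('n2.png')
E
```

```text
[ 0.49664452 -0.07146832  0.22410859] [ 3.13734832e+00 -8.59503985e-04  1.52810365e+00]
nut [0.5155 0.0339] flat angle mod60 58.0 AF mm 34.0 AC 37.1 z [0.004 0.015 0.017] px [253  70  30  32 548]
nut [0.4661 0.0058] flat angle mod60 45.0 AF mm 54.1 AC 57.3 z [0.004 0.016 0.026] px [ 197   91   57   40 1095]
```

Run:
```python
from nuts import *
np.set_printoptions(linewidth=250)
cal,c,dp=shot('wrist'); P=cloud(cal,dp); m=brass(c)
Z=(P[...,2]*1000).round(0).astype(int)*(m>0)
for v in range(90,132,2): print(''.join('%3d'%a if a else '  .' for a in Z[v,194:258]))
print(P[92,250],P[130,198])
```

```text
.  .  .  .  .  .  .  .  .  .  .  .  .  .  .  .  .  .  .  .  .  .  .  .  .  .  .  .  .  .  .  .  .  .  .  .  .  .  .  .  .  .  .  .  .  .  .  .  .  .  .  .  .  .  .  .  .  .  .  .  3  4 15 16
  .  .  .  .  .  .  .  .  .  .  .  .  .  .  .  .  .  .  .  .  .  .  .  .  .  .  .  .  .  .  .  .  .  .  .  .  .  .  .  .  .  .  5  5  6  6  5  .  .  .  .  .  .  .  .  .  .  .  .  .  .  5 15 15
  .  .  .  .  .  .  .  .  .  .  .  .  .  .  .  .  .  .  .  .  .  .  .  .  .  .  .  .  .  .  .  .  .  .  .  .  .  .  .  . 14 21 20 22 21 22 21 19 19  5  5  5  .  .  .  .  .  .  .  .  .  4 15 16
  .  .  .  .  .  .  .  .  .  .  .  .  .  .  .  .  .  .  .  .  .  .  .  .  .  .  .  .  .  .  .  .  .  .  .  .  .  4 17 23 24 24 22 21 21 20 20 20 19 19 17 19 17 17 17  5  .  .  .  .  .  .  .  .
  .  .  .  .  .  .  .  .  .  .  .  .  .  .  .  .  .  .  .  .  .  .  .  .  .  .  .  .  .  .  .  .  .  .  . 15 25 24 24 24 23 23 22 21 20 20 19 18 20 18 19 18 18 17 16 17 15 15 14  .  .  .  .  .
  .  .  .  .  .  .  .  .  .  .  .  .  .  .  .  .  .  .  .  .  .  5  4  6 14  4  .  .  .  .  .  .  5 19 25 26 25 26 24 24 22 21  6  4  .  
[... 2323 characters left out ...]
  6  5  .  .  .  .  .  .  .  .  .  .  .  .  .  .
  .  .  .  .  .  .  .  .  .  .  4 17 16 17 16 16 15 16 17 16 15 14 15 16 16 16 14 16 16 15360  7  .  .  .  .  .  .  .  .  .  .  .  .  .  .  .  .  .  .  .  .  .  .  .  .  .  .  .  .  .  .  .  .
  .  .  .  .  .  .  .  .  .  .  .  .  5  5 16 14 16 16 17 16 15 16 13 15 14  5  6  5  4  .  .  .  .  .  .  .  .  .  .  .  .  .  .  .  .  .  .  .  .  .  .  .  .  .  .  .  .  .  .  .  .  .  .  .
  .  .  .  .  .  .  .  .  .  .  .  .  .  .  6  4 15  4  5  6  6  .  .  .  .  .  .  .  .  .  .  .  .  .  .  .  .  .  .  .  .  .  .  .  .  .  .  .  .  .  .  .  .  .  .  .  .  .  .  .  .  .  .  .
[0.49377781 0.02790646 0.0050708 ] [ 0.42942177 -0.01397444  0.00482171]
```

Run:
```python
from nuts import *
y=np.radians(28); A=toolR(y)
print(row([.5155,.0345,.10],A), row([.5155,.0345,.0355],A))
```

```text
[-0.0009, -0.0014, 1.0411, 0.1058, 0.0157, 0.1223] [-0.0009, -0.0014, 1.0411, 0.1057, 0.0157, 0.1868]
```

>>> jog_arm --rows '[0,0,0.12,0.02,0.003,0.02,0.2,0,0,0.24,0.04,0.006,0.04,0.37,0,0,0.36,0.06,0.009,0.06,0.37,0,0,0.48,0.08,0.012,0.08,0.37,0,0,0.6,0.1,0.015,0.1,0.37,0,0,0.72,0.106,0.016,0.11,0.37,0,0,0.84,0.106,0.016,0.115,0.37,0,0,0.96,0.106,0.016,0.12,0.37,0,0,1.04,0.106,0.016,0.12,0.37,0,0,1.04,0.106,0.016,0.122,0.37,0,0,1.04,0.106,0.016,0.122,0.37]'

```text
clock: 36.33
eef_pos: [0.5157, 0.0348, 0.0998]
ee_rot: [-3.14, 0.001, 0.493]
force: [-0.3, -0.8, 0.9]
opening: 0.631
finger_force: 0.0
```

Run:
```python
from nuts import *
s=monitor.read_state(); print(s['eef_pos'],s['ee_rot'],s['opening'])
A=toolR(np.radians(28)); print(row([.5155,.0345,.0355],A)); look()
```

```text
[0.51573283 0.03480193 0.09976846] [-3.13998498e+00  6.38438722e-04  4.92648441e-01] 0.6309646128611399
[-0.0016, 0.0006, 0.004, -0.0003, 0.0003, 0.0643]
nut [0.5164 0.0347] flat angle mod60 59.0 AF mm 33.7 AC 37.3 z [0.005 0.015 0.017] px [234 182  43  47 856]
nut [0.4447 0.0998] flat angle mod60 29.0 AF mm 25.3 AC 26.8 z [0.154 0.161 0.166] px [140 225  19  35 279]
nut [ 0.5316 -0.062 ] flat angle mod60 28.0 AF mm 24.7 AC 26.5 z [0.153 0.161 0.166] px [354 226  19  34 279]
```

>>> jog_arm --rows '[0,0,0,0,0,0.02,0.37,0,0,0,0,0,0.04,0.37,0,0,0,0,0,0.055,0.37,0,0,0,0,0,0.064,0.37,0,0,0,0,0,0.064,0.37,0,0,0,0,0,0.064,0.6,0,0,0,0,0,0.064,1,0,0,0,0,0,0.064,1,0,0,0,0,0,0.064,1,0,0,0,0,0,0.064,1,0,0,0,0,0,0.064,1,0,0,0,0,0,0.064,1]'

```text
clock: 37.38
eef_pos: [0.5174, 0.0343, 0.0378]
ee_rot: [3.141, -0.003, 0.489]
force: [-0.9, -0.9, 5.5]
opening: 0.353
finger_force: 30.0
```

>>> jog_arm --rows '[0,0,0,0,0,-0.01,1,0,0,0,0,0,-0.03,1,0,0,0,0,0,-0.06,1,0,0,0,0,0,-0.09,1,0,0,0,0,0,-0.12,1,0,0,0,0,0,-0.15,1,0,0,0,0,0,-0.16,1,0,0,0,0,0,-0.16,1]'

```text
clock: 38.05
eef_pos: [0.5183, 0.0342, 0.2003]
ee_rot: [3.139, -0.008, 0.489]
force: [0.1, -0.2, 0.5]
opening: 0.359
finger_force: 30.0
```

Run:
```python
from nuts import *
s=monitor.read_state(); print(s['eef_pos'],s['ee_rot'],s['opening'],s['finger_force'])
print(row([.45,-.22,.22],toolR(np.radians(53))))
z=np.load('top0.npz'); ct=cam('top'); im=z['im']
g=(im.min(2)>190).astype(np.uint8); g[:190]=0; g[246:]=0; g[:,:338]=0; g[:,412:]=0
n,l,s,c=cv2.connectedComponentsWithStats(g); i=1+np.argmax(s[1:,4]); pts=np.argwhere(l==i)[:,::-1]
print(s[i],cv2.minAreaRect((plane(ct,pts,.0165)[:,:2]*1000).astype(np.float32)))
```

```text
[0.5182902  0.03424761 0.20032249] [ 3.13924276 -0.00771545  0.48877115] 0.35880550872668115 29.9999212869443
[0.004, -0.0071, -0.4363, -0.1795, 0.1925, -0.0206]
[ 342  202   67   41 1451] ((466.620361328125, -361.63909912109375), (85.86393737792969, 218.50686645507812), 17.07577896118164)
```

Run:
```python
from nuts import *
print(env.tip_extent, row([.495,-.45,.21],toolR(1.868)))
```

```text
0.025 [0.0073, -0.0048, -1.3792, -0.2479, 0.4166, -0.0106]
```

>>> jog_arm --rows '[0,0,-0.115,-0.02,0.034,0,1,0,0,-0.23,-0.04,0.067,0,1,0,0,-0.345,-0.06,0.1,0,1,0,0,-0.46,-0.08,0.134,0,1,0,0,-0.575,-0.1,0.168,0,1,0,0,-0.69,-0.12,0.2,0,1,0,0,-0.805,-0.14,0.235,0,1,0,0,-0.92,-0.16,0.268,0,1,0,0,-1.035,-0.18,0.3,0,1,0,0,-1.15,-0.2,0.336,-0.005,1,0,0,-1.265,-0.224,0.37,-0.008,1,0,0,-1.379,-0.248,0.417,-0.01,1]'

```text
clock: 39.05
eef_pos: [0.4912, -0.441, 0.2041]
ee_rot: [-3.141, -0.004, 1.873]
force: [0.7, -0.2, -0.9]
opening: 0.356
finger_force: 30.0
```

>>> jog_arm --rows '[0,0,0,0,0,0,1,0,0,0,0,0,0,1,0,0,0,0,0,0,1]'

```text
clock: 39.3
eef_pos: [0.4926, -0.4384, 0.2038]
ee_rot: [3.141, -0.005, 1.867]
force: [0.1, 0.5, -0.4]
opening: 0.357
finger_force: 30.0
```

Run:
```python
from nuts import *
s=monitor.read_state(); print(s['eef_pos'],s['ee_rot'],s['opening'],s['finger_force'],s['joint_pos'].round(2))
cal,c,dp=shot('wrist'); np.savez('wx.npz',im=c,dp=dp,o=cal[1],Rw=cal[2])
cv2.imwrite('pics/nest.png',cv2.resize(c[:260],None,fx=1.56,fy=2.3)[:600,:,::-1])
```

```text
[ 0.49264136 -0.43835021  0.20376162] [ 3.14120758 -0.00480993  1.86723646] 0.35730149135644995 30.000274032354355 [ 0.94  0.51 -0.39  1.6   0.21  1.07  0.79]
```

View pics/nest.png

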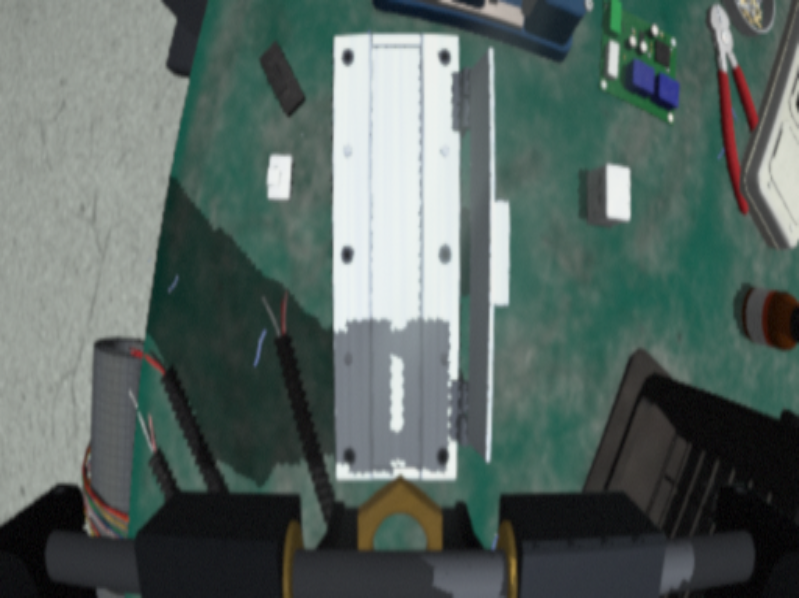

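Run:
```python
from nuts import *
z=np.load('wx.npz'); cal=(eyes.calibration('wrist'),z['o'],z['Rw']); g=cv2.cvtColor(z['im'],cv2.COLOR_RGB2GRAY).astype(float); P=cloud(cal,z['dp'])
L,Rr,BL,BR=[],[],[],[]
for v in range(26,132,3):
    r=g[v]; a=r[228:250]; L.append((228+np.argmin(a),v)); b=r[262:282]; Rr.append((262+np.argmin(b),v))
    d=np.diff(r); BL.append((205+np.argmax(d[205:228])+1,v)); BR.append((284+np.argmin(d[284:304]),v))
def fit(p,zz,n):
    W=plane(cal,p,zz)[:,:2]; 
    for _ in range(4):
        k=np.polyfit(W[:,1],W[:,0],1); e=abs(np.polyval(k,W[:,1])-W[:,0]); W=W[e<=max(.0008,2*np.median(e))]
    print(n,len(W),'heading',np.degrees(np.arctan2(-1,-k[0])).round(2),'x at y=-.36',np.polyval(k,-.36).round(4), 'rms',e.std().round(4)); return k
f=[fit(L,.0165,'chL'),fit(Rr,.0165,'chR'),fit(BL,.0165,'blkL'),fit(BR,.0165,'blkR')]
# stops / far end, block corners
for p in[(335,38),(458,36),(372,46),(422,46)]: print(p,plane(cal,[(p[0]/1.56,p[1]/2.3)],.0165)[0].round(4))
for p in [(245,40),(255,70),(262,100),(225,60),(285,60)]: print('z',p,P[p[1]-2:p[1]+3,p[0]-2:p[0]+3,2].mean().round(4))
# keeper top edge
k=(P[...,2]>.055)&(P[...,2]<.09)&(P[...,1]<-.2)&(P[...,0]<.62); print('flap',k.sum(),P[k].mean(0),P[k].min(0),P[k].max(0))
```

```text
chL 30 heading -72.97 x at y=-.36 0.4474 rms 0.0
chR 24 heading -73.05 x at y=-.36 0.4847 rms 0.0
blkL 36 heading -73.1 x at y=-.36 0.4208 rms 0.0002
blkR 16 heading -72.28 x at y=-.36 0.5118 rms 0.0003
(335, 38) [ 0.3952 -0.2747  0.0165]
(458, 36) [ 0.4781 -0.2485  0.0165]
(372, 46) [ 0.422  -0.2721  0.0165]
(422, 46) [ 0.4555 -0.262   0.0165]
z (245, 40) 0.0116
z (255, 70) 0.0117
z (262, 100) 0.0119
z (225, 60) 0.0161
z (285, 60) 0.0159
flap 1711 [ 0.52621763 -0.33178894  0.061372  ] [ 0.49523433 -0.43323153  0.05500036] [ 0.55345298 -0.21624212  0.06759971]
```

Run:
```python
from nuts import *
z=np.load('wx.npz'); cal=(eyes.calibration('wrist'),z['o'],z['Rw']); im=z['im']
p,A=pose(); print(proj(cal,[p+A@[0,0,.02]]), proj(cal,[p+A@[0.0185,0,.0155]]))
m=brass(im); n,l,s,c=cv2.connectedComponentsWithStats(m)
for i in range(1,n):
    if s[i,4]>150: print(s[i],c[i].round(1))
r=[np.where(m[v,228:290])[0] for v in range(209,224)]; print([(228+a.min(),228+a.max()) for a in r if len(a)])
Rm=toolR(1.8667); t=np.array([.4848,-.4194]); print(row([*t,.075],Rm),row([*t,.0455],Rm))
```

```text
[[257.24570878 236.37603866]] [[257.25263298 207.52833127]]
[230 210  53  29 647] [256.1 224.1]
[(np.int64(255), np.int64(257)), (np.int64(254), np.int64(258)), (np.int64(252), np.int64(260)), (np.int64(250), np.int64(262)), (np.int64(249), np.int64(263)), (np.int64(247), np.int64(265)), (np.int64(246), np.int64(266)), (np.int64(243), np.int64(268)), (np.int64(242), np.int64(270)), (np.int64(240), np.int64(272)), (np.int64(238), np.int64(273)), (np.int64(236), np.int64(275)), (np.int64(234), np.int64(277)), (np.int64(232), np.int64(280))]
[0.0009, -0.0041, 0.0026, 0.0192, -0.003, 0.1295] [0.0009, -0.0041, 0.0026, 0.0191, -0.003, 0.159]
```

>>> jog_arm --rows '[0,-0.004,0.003,0.01,-0.001,0.03,1,0,-0.004,0.003,0.019,-0.002,0.06,1,0,-0.004,0.003,0.019,-0.002,0.09,1,0,-0.004,0.003,0.019,-0.002,0.115,1,0,-0.004,0.003,0.019,-0.002,0.13,1,0,-0.004,0.003,0.019,-0.002,0.14,1,0,-0.004,0.003,0.019,-0.002,0.147,1,0,-0.004,0.003,0.019,-0.002,0.15,1,0,-0.004,0.003,0.019,-0.002,0.152,1,0,-0.004,0.003,0.019,-0.002,0.154,1,0,-0.004,0.003,0.019,-0.002,0.154,1]'

```text
clock: 40.27
eef_pos: [0.4865, -0.4219, 0.0527]
ee_rot: [3.139, 0.004, 1.865]
force: [0.3, -0.5, -0.5]
opening: 0.361
finger_force: 30.0
```

>>> jog_arm --rows '[0,0,0,0,-0.0005,0.002,1,0,0,0,0,-0.0005,0.004,1,0,0,0,0,-0.0005,0.0055,1,0,0,0,0,-0.0005,0.0065,1,0,0,0,0,-0.0005,0.0075,1,0,0,0,0,-0.0005,0.0075,1]'

```text
clock: 40.77
eef_pos: [0.4856, -0.4219, 0.0449]
ee_rot: [3.14, 0.003, 1.865]
force: [-0.6, 0.8, 2.0]
opening: 0.359
finger_force: 30.0
```

>>> jog_arm --rows '[0,0,0,0,0,0,0.62,0,0,0,0,0,0,0.55,0,0,0,0,0,0,0.5,0,0,0,0,0,0,0.48,0,0,0,0,0,-0.02,0.48,0,0,0,0,0,-0.05,0.48,0,0,0,0,0,-0.09,0.48,0,0,0,0,0,-0.13,0.4,0,0,0,-0.02,0,-0.15,0.4,0,0,0,-0.02,0,-0.16,0.4,0,0,0,-0.02,0,-0.16,0.4]'

```text
clock: 41.68
eef_pos: [0.4918, -0.442, 0.2072]
ee_rot: [3.137, 0.007, 1.863]
force: [-0.0, -0.4, 0.2]
opening: 0.595
finger_force: 0.0
```

```bash
cat > chk.py <<'E'
from nuts import *
# nuts in the nest from the wrist: centre, height, offset across the channel
cal,c,out=look(zc=.023)
P0=np.array([.4661,-.36]); d=np.array([.2918,-.9564]); n=np.array([.9564,.2918])
for cen,a in out: print('along',((cen-[.4688,-.3668])@d*1e3).round(1),'across',((cen-P0)@n*1e3).round(1),'flat rel',round((a-16.95+30)%60-30,1))
E
python3 - <<'E'
import chk
from chk import *
s=monitor.read_state(); print(s['eef_pos'],s['opening'])
print(row([.497,-.0715,.224],toolR(1.528)))
E
```

```text
[ 0.49091695 -0.44041786  0.2047252 ] 0.5991978454352247
[0.0027, 0.0031, 0.3363, 0.3513, 0.1126, -0.0203]
```

Run:
```python
from chk import *
cal,c,dp=shot('wrist'); P=cloud(cal,dp); px=proj(cal,[[.4856,-.4219,.023]])[0].round().astype(int); print(px)
print(c[px[1]-24:px[1]+24:6,px[0]-24:px[0]+25:8].tolist()[0:3])
Z=(P[...,2]*1e3).round().astype(int)
for v in range(px[1]-40,px[1]+40,4): print(v,Z[v,px[0]-45:px[0]+46:5])
```

```text
nut [ 0.4959 -0.4298] flat angle mod60 32.0 AF mm 16.3 AC 17.6 z [0.022 0.023 0.024] px [253 162  17  17  70]
along 68.2 across 8.1 flat rel 15.0
[256 163]
[[[148, 157, 163], [116, 123, 129], [130, 138, 144], [138, 147, 152], [134, 143, 149], [123, 131, 135], [131, 139, 144]], [[119, 124, 131], [112, 119, 125], [131, 138, 144], [134, 143, 148], [132, 141, 147], [119, 127, 131], [127, 135, 141]], [[119, 125, 133], [112, 119, 123], [128, 137, 143], [122, 111, 90], [129, 136, 142], [113, 121, 125], [127, 134, 141]]]
123 [ 2 16 17 16 16 15 11 10 13 13 11 11 11 16 17 15 16  2  3]
127 [340  17  16  17  16  17  11  12  12  10  11  12  12  15  16  15  16  17
   3]
131 [ 3 15 17 17 16 16 11 12 11 12 12 10 11 17 16 17 16 16  2]
135 [ 1 16 16 16 16 17 12 11 11 12 12 12 12 17 16 16 16 15  4]
139 [ 3 16 16 15 16 15 12 12 11 12 11 12 12 15 15 16 16 16  3]
143 [ 2 17 15 17 15 17 11 11 12 13 11 12 14 17 16 14 16 17  2]
147 [ 2 18 17 17 15 16 12 11 11 12 12 12 14 16 15 16 17  3  2]
151 [ 2 16 15 16 17 16 12 13 12 24 11 12 14 17 15 15 16  3  2]
155 [ 2  2 16 18 17 17 12 16 23 23 23 23 14 16 16 17 16  4  2]
159 [ 4  3 17 16 15 16 12 23 12 10 12 24 15 16 17 17 17  3  3]
163 [ 3  3 16 15 16 17 13 23 11 13 11 23 15 16 16 15 16 13  3]
167 [ 2  4 16 18 15 16 14 22 12 12 10 22 15 17 17 14 18 21 27]
171 [ 2  1 16 15 16 16 15 24 12 13 13 24 14 17 16 17 17 19 28]
175 [  4   3  17  15  16  16  15  23  22 340  22  24  15  16  17  16  18  20
  28]
179 [ 3  4 16 15 17 16 14 11 23 23 23 11 15 16 16 16 21 20 22]
183 [ 1  3 18 16 17 17 15 12 11 22 11 12 15 15 16 17 18 25 28]
187 [ 3  2 16 16 17 16 11 12 12 13 12 12 15 16 17 16 18 26 29]
191 [  3   4  16  16  15  16  13 340  12  10  12  12  16  17  15  16  16  25
  29]
195 [ 3  3 17 18 17 17 13 11 13 12 11 12 15 16 16 17 17  3  4]
199 [ 3  2 15 18 16 17 13 12 11 11 12 12 17 16 16 19 16  3  2]
```

>>> jog_arm --rows '[0,0,0.03,0.035,0.01,-0.01,0,0,0,0.06,0.075,0.022,-0.02,0,0,0,0.1,0.11,0.035,-0.02,0,0,0,0.14,0.15,0.048,-0.02,0,0,0,0.18,0.19,0.06,-0.02,0,0,0,0.22,0.23,0.073,-0.02,0,0,0,0.26,0.27,0.086,-0.02,0,0,0,0.3,0.31,0.1,-0.02,0,0,0,0.336,0.351,0.113,-0.02,0,0,0,0.336,0.351,0.113,-0.02,0,0,0,0.336,0.351,0.113,-0.02,0]'

```text
clock: 42.75
eef_pos: [0.496, -0.0679, 0.2221]
ee_rot: [-3.141, 0.001, 1.537]
force: [-0.7, -0.3, 0.1]
opening: 0.999
finger_force: 0.0
```

Run:
```python
from nuts import *
print(monitor.read_state()['eef_pos'])
cal,c,out=look()
cal,c,dp=shot('wrist'); P=cloud(cal,dp); m=(brass(c)>0)&(P[...,2]>.012)&(P[...,2]<.04)
v,u=np.where(m); k=(v<200); Q=P[m][k]; 
hi=Q[Q[:,2]>.0185]; a=np.c_[hi[:,:2],np.ones(len(hi))]; co=np.linalg.lstsq(a,hi[:,2],rcond=None)[0]; print('B plane',co,'mean',hi.mean(0))
# B points: on plane within 2mm
B=Q[abs(np.c_[Q[:,:2],np.ones(len(Q))]@co-Q[:,2])<.002]; A_=Q[(abs(Q[:,2]-.016)<.0015)&(abs(np.c_[Q[:,:2],np.ones(len(Q))]@co-Q[:,2])>.002)]
for n,X in(('B',B),('A',A_)):
    h=cv2.convexHull((X[:,:2]*1e3).astype(np.float32)); print(n,len(X),cv2.minEnclosingCircle(h),cv2.approxPolyDP(h,2.5,True)[:,0].round(1).tolist())
```

```text
[ 0.49598668 -0.06788393  0.22214621]
nut [0.5376 0.012 ] flat angle mod60 9.0 AF mm 34.2 AC 37.6 z [0.005 0.015 0.017] px [274  90  32  33 552]
nut [0.4507 0.0023] flat angle mod60 39.0 AF mm 34.2 AC 37.2 z [0.005 0.015 0.017] px [199 102  32  31 549]
B plane [0. 0. 0.] mean [nan nan nan]<stdin>:6: RuntimeWarning: Mean of empty slice.
  ret = um.true_divide(
Traceback (most recent call last):
cv2.error: OpenCV(4.12.0) /io/opencv/modules/imgproc/src/shapedescr.cpp:201: error: (-215:Assertion failed) count >= 0 && (depth == CV_32F || depth == CV_32S) in function 'minEnclosingCircle'
```

Run:
```python
from nuts import *
A=toolR(np.radians(99)); t=[.5381,.0125]; print(row([*t,.08],A),row([*t,.035],A))
p=np.array([*t,.18]); print(row([.490,-.425,.2],toolR(1.8667),p,A))
```

```text
[-0.0006, 0.0026, -0.1986, 0.0868, 0.0383, 0.142] [-0.0006, 0.0026, -0.1986, 0.0869, 0.0383, 0.187]
[-0.0, 0.0, -0.1388, -0.4246, -0.1159, -0.02]
```

>>> jog_arm --rows '[0,0,-0.07,0.03,0.013,0.03,0.37,0,0,-0.14,0.06,0.026,0.06,0.37,0,0,-0.198,0.087,0.038,0.09,0.37,0,0,-0.198,0.087,0.038,0.12,0.37,0,0,-0.198,0.087,0.038,0.14,0.37,0,0,-0.198,0.087,0.038,0.155,0.37,0,0,-0.198,0.087,0.038,0.17,0.37,0,0,-0.198,0.087,0.038,0.18,0.37,0,0,-0.198,0.087,0.038,0.187,0.37,0,0,-0.198,0.087,0.038,0.187,0.37,0,0,-0.198,0.087,0.038,0.187,0.6,0,0,-0.198,0.087,0.038,0.187,1]'

```text
clock: 43.85
eef_pos: [0.5401, 0.0127, 0.0373]
ee_rot: [3.138, 0.003, 1.726]
force: [0.1, 0.6, -0.4]
opening: 0.549
finger_force: 0.0
```

>>> jog_arm --rows '[0,0,0,0,0,0,1,0,0,0,0,0,0,1,0,0,0,0,0,0,1,0,0,0,0,0,0,1,0,0,0,0,0,0,1,0,0,0,0,0,0,1]'

```text
clock: 44.35
eef_pos: [0.5398, 0.013, 0.0372]
ee_rot: [3.139, 0.003, 1.727]
force: [-0.9, -1.2, 6.0]
opening: 0.356
finger_force: 30.0
```

>>> jog_arm --rows '[0,0,0,0,0,-0.01,1,0,0,0,0,0,-0.03,1,0,0,0,0,0,-0.06,1,0,0,0,0,0,-0.1,1,0,0,0,0,0,-0.14,1,0,0,0,0,0,-0.145,1]'

```text
clock: 44.85
eef_pos: [0.5429, 0.0146, 0.1888]
ee_rot: [3.127, 0.004, 1.727]
force: [1.2, 1.1, 0.3]
opening: 0.357
finger_force: 30.0
```

>>> jog_arm --rows '[0,0,-0.01,-0.035,-0.01,0,1,0,0,-0.02,-0.07,-0.02,0,1,0,0,-0.03,-0.105,-0.03,0,1,0,0,-0.04,-0.14,-0.04,0,1,0,0,-0.055,-0.18,-0.05,0,1,0,0,-0.07,-0.22,-0.06,0,1,0,0,-0.085,-0.26,-0.07,0,1,0,0,-0.1,-0.3,-0.08,0,1,0,0,-0.115,-0.34,-0.092,0,1,0,0,-0.13,-0.38,-0.104,0,1,0,0,-0.139,-0.405,-0.112,0,1,0,0,-0.139,-0.424,-0.116,0,1]'

```text
clock: 45.85
eef_pos: [0.488, -0.4277, 0.182]
ee_rot: [3.141, 0.004, 1.861]
force: [0.1, 0.8, -0.2]
opening: 0.364
finger_force: 30.0
```

```bash
cat > place.py <<'E'
from nuts import *
import sys
# row to bring a held nut over / into slot s (m along the nest's x)
s_=float(sys.argv[1]); st=monitor.read_state(); print(st['eef_pos'],st['ee_rot'],st['opening'],st['finger_force'],st['clock'])
t=np.array([.4688,-.3668])+s_*np.array([.2918,-.9564]); k=np.array([.9564,.2918])
t=t+k*(.0010-(t-[.4661,-.36])@k); Rm=toolR(1.866)
print(t,row([*t,.08],Rm),row([*t,.0527],Rm))
E
python3 place.py 0
```

```text
[ 0.48796828 -0.42774247  0.18203624] [3.14144498 0.00369525 1.86120883] 0.36368041824289365 29.98214361432474 45.85
[ 0.46918443 -0.36668271] [0.0001, 0.0037, -0.0048, 0.0643, -0.0005, 0.1018] [0.0001, 0.0037, -0.0048, 0.0644, -0.0005, 0.1291]
```

>>> jog_arm --rows '[0,0.004,-0.005,0.025,0,0.01,1,0,0.004,-0.005,0.05,0,0.03,1,0,0.004,-0.005,0.064,0,0.06,1,0,0.004,-0.005,0.064,0,0.085,1,0,0.004,-0.005,0.064,0,0.105,1,0,0.004,-0.005,0.064,0,0.117,1,0,0.004,-0.005,0.064,0,0.124,1,0,0.004,-0.005,0.064,0,0.127,1,0,0.004,-0.005,0.064,0,0.129,1,0,0.004,-0.005,0.064,0,0.129,1]'

```text
clock: 46.68
eef_pos: [0.4727, -0.363, 0.054]
ee_rot: [3.139, 0.0, 1.871]
force: [0.6, 0.6, -0.2]
opening: 0.356
finger_force: 30.0
```

```bash
python3 place.py 0; python3 -c "
from h import *
p,_=pose(); print('across mm',(p[:2]-[.4661,-.36])@[.9564,.2918]*1e3)"
```

```text
[ 0.47270148 -0.36295155  0.053971  ] [3.13896839e+00 1.88478725e-04 1.87072120e+00] 0.3561390608774505 29.98186135198921 46.6833
[ 0.46918443 -0.36668271] [0.0026, 0.0002, 0.0047, -0.0025, -0.0044, -0.026] [0.0026, 0.0002, 0.0047, -0.0025, -0.0045, 0.0013]
across mm 5.452396664335652
```

>>> jog_arm --rows '[0,0,0.004,0,-0.0025,0,1,0,0,0.004,0,-0.0045,0,1,0,0,0.004,0,-0.0045,0,1,0,0,0.004,0,-0.0045,0,1]'

```text
clock: 47.02
eef_pos: [0.4678, -0.3643, 0.0539]
ee_rot: [3.14, -0.0, 1.866]
force: [-0.0, -0.9, -0.4]
opening: 0.359
finger_force: 30.0
```

```bash
python3 place.py 0; python3 -c "
from h import *
p,_=pose(); print('across mm',(p[:2]-[.4661,-.36])@[.9564,.2918]*1e3)"
```

```text
[ 0.46777386 -0.36425142  0.05387984] [ 3.13953491e+00 -4.33961245e-05  1.86635301e+00] 0.35856877746191085 29.981893454678357 47.0167
[ 0.46918443 -0.36668271] [0.0021, -0.0, 0.0004, -0.0027, 0.0007, -0.0261] [0.0021, -0.0, 0.0004, -0.0027, 0.0006, 0.0012]
across mm 0.3603152834496121
```

>>> jog_arm --rows '[0,0,0,0,0.0005,0.002,1,0,0,0,0,0.0005,0.004,1,0,0,0,0,0.0005,0.006,1,0,0,0,0,0.0005,0.008,1,0,0,0,0,0.0005,0.0095,1,0,0,0,0,0.0005,0.0095,1]'

```text
clock: 47.52
eef_pos: [0.4682, -0.3637, 0.0443]
ee_rot: [3.141, -0.001, 1.867]
force: [-1.9, 1.1, 4.8]
opening: 0.357
finger_force: 30.0
```

Seated at the expected height. Release, go to the tray for the last nut.

>>> jog_arm --rows '[0,0,0,0,0,0,0.62,0,0,0,0,0,0,0.55,0,0,0,0,0,0,0.5,0,0,0,0,0,0,0.48,0,0,0,0,0,-0.02,0.48,0,0,0,0,0,-0.05,0.48,0,0,0,0,0,-0.09,0.48,0,0,0,0,0,-0.13,0.4,0,0,0,0,0,-0.16,0.3,0,0,0,0,0,-0.16,0.2,0,0,0,0,0,-0.16,0]'

```text
clock: 48.43
eef_pos: [0.469, -0.3645, 0.2059]
ee_rot: [3.137, 0.003, 1.867]
force: [-0.2, 0.4, 0.2]
opening: 0.739
finger_force: 0.0
```

Run:
```python
from nuts import *
print(row([.46,-.075,.22],toolR(1.528)))
```

```text
[0.0046, 0.0022, 0.3387, 0.2795, 0.0758, -0.0146]
```

>>> jog_arm --rows '[0,0,0.05,0.035,0.01,-0.01,0,0,0,0.1,0.075,0.02,-0.014,0,0,0,0.15,0.115,0.03,-0.014,0,0,0,0.2,0.155,0.042,-0.014,0,0,0,0.25,0.195,0.053,-0.014,0,0,0,0.3,0.235,0.064,-0.014,0,0,0,0.339,0.28,0.076,-0.014,0,0,0,0.339,0.28,0.076,-0.014,0,0,0,0.339,0.28,0.076,-0.014,0,0,0,0.339,0.28,0.076,-0.014,0]'

```text
clock: 49.27
eef_pos: [0.4584, -0.0745, 0.2171]
ee_rot: [-3.141, -0.001, 1.529]
force: [0.7, -0.4, 0.9]
opening: 1.003
finger_force: 0.0
```

Run:
```python
from nuts import *
print(monitor.read_state()['eef_pos'])
cal,c,out=look()
for cen,a in out:
    for h in (a,a+60,a-60,a-120):
        y=np.radians(h+90); 
        if .9<y<2.4: print(h,row([*(cen+.0007),.035],toolR(y)))
```

```text
[ 0.4584335  -0.07447289  0.21711517]
nut [0.4505 0.002 ] flat angle mod60 42.0 AF mm 34.0 AC 37.1 z [0.004 0.015 0.017] px [230  95  33  32 566]
42.0 [-0.0001, -0.0013, -0.7776, 0.0775, -0.0107, 0.1823]
-18.0 [-0.0008, -0.0011, 0.2696, 0.0775, -0.0107, 0.1823]
```

>>> jog_arm --rows '[0,0,0.09,0.03,-0.004,0.03,0.37,0,0,0.18,0.06,-0.008,0.06,0.37,0,0,0.275,0.078,-0.011,0.09,0.37,0,0,0.275,0.078,-0.011,0.12,0.37,0,0,0.275,0.078,-0.011,0.14,0.37,0,0,0.275,0.078,-0.011,0.155,0.37,0,0,0.275,0.078,-0.011,0.167,0.37,0,0,0.275,0.078,-0.011,0.176,0.37,0,0,0.275,0.078,-0.011,0.182,0.37,0,0,0.275,0.078,-0.011,0.182,0.37,0,0,0.275,0.078,-0.011,0.182,0.6,0,0,0.275,0.078,-0.011,0.182,1]'

```text
clock: 50.32
eef_pos: [0.4523, 0.0044, 0.0368]
ee_rot: [3.139, -0.002, 1.252]
force: [0.0, 0.0, 0.4]
opening: 0.553
finger_force: 0.0
```

>>> jog_arm --rows '[0,0,0,0,0,0,1,0,0,0,0,0,0,1,0,0,0,0,0,0,1,0,0,0,0,0,0,1,0,0,0,0,0,0,1,0,0,0,0,0,0,1]'

```text
clock: 50.82
eef_pos: [0.452, 0.0046, 0.0368]
ee_rot: [3.14, -0.002, 1.253]
force: [-0.9, -0.5, 6.0]
opening: 0.356
finger_force: 30.0
```

>>> jog_arm --rows '[0,0,0,0,0,-0.01,1,0,0,0,0,0,-0.03,1,0,0,0,0,0,-0.06,1,0,0,0,0,0,-0.1,1,0,0,0,0,0,-0.14,1,0,0,0,0,0,-0.145,1,0,0,0,0,0,-0.145,1,0,0,0,0,0,-0.145,1]'

```text
clock: 51.48
eef_pos: [0.451, 0.0042, 0.1812]
ee_rot: [3.141, -0.001, 1.253]
force: [-0.8, 0.2, 0.3]
opening: 0.359
finger_force: 30.0
```

```bash
python3 place.py -0.055
```

```text
[0.45095445 0.00422509 0.18123468] [ 3.14051433e+00 -1.10715689e-03  1.25265083e+00] 0.35884122335950486 29.999377832282335 51.4833
[ 0.45313543 -0.31408071] [0.0014, -0.0007, -0.6133, -0.3018, 0.1015, 0.101] [0.0014, -0.0007, -0.6133, -0.3018, 0.1015, 0.1283]
```

>>> jog_arm --rows '[0,0,-0.07,-0.03,0.01,0,1,0,0,-0.14,-0.065,0.02,0,1,0,0,-0.21,-0.1,0.033,0,1,0,0,-0.28,-0.135,0.045,0,1,0,0,-0.35,-0.17,0.057,0,1,0,0,-0.42,-0.205,0.069,0,1,0,0,-0.49,-0.24,0.08,0.01,1,0,0,-0.56,-0.275,0.092,0.04,1,0,0,-0.613,-0.302,0.1015,0.07,1,0,0,-0.613,-0.302,0.1015,0.1,1,0,0,-0.613,-0.302,0.1015,0.1,1,0,0,-0.613,-0.302,0.1015,0.1,1]'

```text
clock: 52.48
eef_pos: [0.4513, -0.3123, 0.0775]
ee_rot: [-3.139, -0.008, 1.866]
force: [1.3, 0.1, 0.3]
opening: 0.362
finger_force: 30.0
```

>>> jog_arm --rows '[0,0,0,0,0,0,1,0,0,0,0,0,0,1,0,0,0,0,0,0,1]'

```text
clock: 52.73
eef_pos: [0.455, -0.3133, 0.0827]
ee_rot: [3.138, 0.001, 1.868]
force: [-0.9, 0.8, -0.1]
opening: 0.357
finger_force: 30.0
```

```bash
python3 place.py -0.055
```

```text
[ 0.45495979 -0.31331431  0.08266196] [3.13788157e+00 1.46078502e-03 1.86787444e+00] 0.35664197251054613 29.99934480758384 52.7333
[ 0.45313543 -0.31408071] [0.0037, 0.0015, 0.0019, -0.0002, -0.002, 0.0027] [0.0037, 0.0015, 0.0019, -0.0002, -0.0021, 0.03]
```

>>> jog_arm --rows '[0.002,0,0.002,0,-0.002,0.01,1,0.003,0,0.002,0,-0.002,0.02,1,0.003,0,0.002,0,-0.002,0.026,1,0.003,0,0.002,0,-0.002,0.029,1,0.003,0,0.002,0,-0.002,0.029,1,0.003,0,0.002,0,-0.002,0.029,1,0.003,0,0.002,0,-0.002,0.029,1]'

```text
clock: 53.32
eef_pos: [0.452, -0.3146, 0.052]
ee_rot: [-3.141, -0.001, 1.864]
force: [-0.5, -1.0, -0.4]
opening: 0.357
finger_force: 30.0
```

```bash
python3 place.py -0.055
```

```text
[ 0.45201118 -0.31458797  0.05201261] [-3.14063386e+00 -6.11365881e-04  1.86386554e+00] 0.3574683031090506 29.99929410405457 53.3167
[ 0.45313543 -0.31408071] [-0.001, -0.0006, -0.0021, 0.0002, 0.0012, -0.028] [-0.001, -0.0006, -0.0021, 0.0002, 0.0012, -0.0007]
```

>>> jog_arm --rows '[0,0,-0.002,0,0.0008,0.001,1,0,0,-0.002,0,0.001,0.003,1,0,0,-0.002,0,0.001,0.005,1,0,0,-0.002,0,0.001,0.007,1,0,0,-0.002,0,0.001,0.0083,1,0,0,-0.002,0,0.001,0.0083,1]'

```text
clock: 53.82
eef_pos: [0.4526, -0.3142, 0.0439]
ee_rot: [-3.14, -0.001, 1.866]
force: [-0.8, -0.1, 3.4]
opening: 0.36
finger_force: 30.0
```

>>> jog_arm --rows '[0,0,0,0,0,0,0.62,0,0,0,0,0,0,0.55,0,0,0,0,0,0,0.5,0,0,0,0,0,0,0.48,0,0,0,0,0,-0.02,0.48,0,0,0,0,0,-0.05,0.48,0,0,0,0,0,-0.09,0.48,0,0,0,-0.03,0,-0.13,1,0,0,0,-0.07,0,-0.16,1,0,0,0,-0.11,0,-0.16,1,0,0,0,-0.145,0,-0.16,1,0,0,0,-0.15,0,-0.16,1]'

```text
clock: 54.82
eef_pos: [0.4963, -0.4657, 0.2044]
ee_rot: [-3.141, 0.006, 1.859]
force: [-0.3, -0.8, 0.1]
opening: 0.227
finger_force: 0.0
```

Run:
```python
from nuts import *
np.set_printoptions(linewidth=220)
print(monitor.read_state()['eef_pos'])
cal,c,dp=shot('wrist'); P=cloud(cal,dp); C0=np.array([.4688,-.3668]); d=np.array([.2918,-.9564]); n=np.array([.9564,.2918])
a=(P[...,:2]-C0)@d; b=(P[...,:2]-C0)@n; Z=P[...,2]
for s in(.06,-.002,-.055):
    m=(abs(b)<.024)&(abs(a-s)<.024)&(Z>.019)&(Z<.03); pts=np.c_[a[m],b[m]]*1e3
    q=np.c_[pts,np.ones(len(pts))]; co=np.linalg.lstsq(q,Z[m]*1e3,rcond=None)[0]
    print(s,m.sum(),'centre',((pts.max(0)+pts.min(0))/2).round(1),'ext',np.ptp(pts,axis=0).round(1),'ztop',np.median(Z[m]).round(4),'tilt mm/mm',co[:2].round(3))
m=(abs(a)<.09)&(b>.035)&(b<.12)&(Z>.03)&(Z<.1)
for lo in np.arange(.03,.08,.006):
    k=m&(Z>=lo)&(Z<lo+.006); print('flap z',round(lo,3),k.sum(),'b',np.percentile(b[k]*1e3,[5,50,95]).round(1) if k.sum() else '', 'a',np.percentile(a[k]*1e3,[2,98]).round(0) if k.sum() else '')
lipm=m&(b>.06); k=(abs(a)<.03)&m; print('lip',b[k].max(),Z[k].max())
```

```text
[ 0.49633898 -0.465697    0.20436156]
0.06 464 centre [60.9 -0. ] ext [35.8 30.2] ztop 0.0225 tilt mm/mm [-0.009 -0.001]
-0.002 498 centre [-2.9  0.5] ext [36.1 31.8] ztop 0.0225 tilt mm/mm [-0.001  0.   ]
-0.055 463 centre [-51.3  -0.2] ext [35.3 32.1] ztop 0.0224 tilt mm/mm [-0.001  0.003]
flap z 0.03 339 b [49.2 50.1 51. ] a [-83.  84.]
flap z 0.036 346 b [50.4 51.3 52.2] a [-85.  83.]
flap z 0.042 373 b [51.7 52.5 53.4] a [-86.  83.]
flap z 0.048 384 b [52.8 53.6 54.4] a [-83.  83.]
flap z 0.054 415 b [54.  54.9 55.8] a [-81.  83.]
flap z 0.06 1095 b [55.4 58.  66.7] a [-77.  80.]
flap z 0.066 0 b  a 
flap z 0.072 0 b  a 
flap z 0.078 0 b  a 
lip 0.06888595994705159 0.06523110115347469
```

Run:
```python
from nuts import *
st=np.load('top0.npz'); ct=cam('top'); C0=np.array([.4688,-.3668]); d=np.array([.2918,-.9564]); n=np.array([.9564,.2918])
cal,c,dp=shot('wrist')
for nm,P in(('wrist',cloud(cal,dp)),('top',cloud(ct,st['dp']))):
    a=((P[...,:2]-C0)@d*1e3); b=((P[...,:2]-C0)@n*1e3); Z=P[...,2]*1e3
    for b0 in range(72,222,15):
        print(nm,b0,[int(np.percentile(Z[(a>=a0)&(a<a0+20)&(b>=b0)&(b<b0+15)&(Z<250)],98)) if ((a>=a0)&(a<a0+20)&(b>=b0)&(b<b0+15)&(Z<250)).sum()>2 else -1 for a0 in range(-60,140,20)])
p=lambda s,b,z:row([*(C0+s*d+b*n),z],toolR(1.866))
for s,b,z in[(.04,.1,.2),(.04,.097,.076)]: print(p(s,b,z))
```

```text
wrist 72 [4, 4, 3, 4, 3, 4, 249, 249, 4, 249]
wrist 87 [4, 4, 4, 4, 4, 4, 4, 4, 4, 4]
wrist 102 [4, 4, 4, 4, 4, 4, 4, 4, 4, 4]
wrist 117 [4, 4, 4, 3, 3, 4, 4, 4, 4, 4]
wrist 132 [37, 37, 4, 4, 4, 4, 4, 4, 4, 9]
wrist 147 [38, 39, 4, 4, 3, 4, 204, 208, 9, 19]
wrist 162 [37, 38, 3, 3, 4, 185, 201, 93, 20, 22]
wrist 177 [4, 4, 3, 4, 4, 180, 173, 21, 109, 111]
wrist 192 [4, 3, 3, 4, 6, 69, 167, 155, 150, 104]
wrist 207 [3, 3, 3, 3, 3, 9, 156, 147, 133, 87]
top 72 [4, 8, 7, 7, 7, 7, 7, 7, 5, 7]
top 87 [7, 8, 5, 6, 5, 6, 7, 6, 7, 7]
top 102 [7, 6, 6, 7, 5, 7, 8, 7, 7, 6]
top 117 [7, 7, 10, 6, 4, 8, 8, 10, 6, 108]
top 132 [39, 38, 4, 5, 8, 6, 9, 7, 208, 209]
top 147 [41, 40, 7, 8, 6, 7, 206, 212, 209, 204]
top 162 [40, 33, 8, 9, 6, 209, 209, 205, 205, 201]
top 177 [9, 8, 6, 10, 8, 205, 203, 203, 203, 203]
top 192 [7, 7, 11, 8, 6, 201, 201, 202, 202, 203]
top 207 [5, 5, 6, 6, 6, 14, 202, 202, 202, 202]
[-0.0015, -0.0005, -0.0047, 0.0585, 0.1013, 0.0024]
[-0.0015, -0.0005, -0.0047, 0.0584, 0.0984, 0.1264]
```

Run:
```python
from nuts import *
C0=np.array([.4688,-.3668]); d=np.array([.2918,-.9564]); n=np.array([.9564,.2918])
for s,b,z in[(-.04,0,.2),(-.04,.1,.2),(-.04,.097,.076)]: print(row([*(C0+s*d+b*n),z],toolR(1.866)))
```

```text
[-0.0015, -0.0005, -0.0047, 0.1379, 0.0008, 0.0026]
[-0.0015, -0.0005, -0.0047, 0.1385, 0.1008, 0.0025]
[-0.0015, -0.0005, -0.0047, 0.1384, 0.098, 0.1265]
```

>>> jog_arm --rows '[0,0,-0.005,0.035,0,0,1,0,0,-0.005,0.075,0,0,1,0,0,-0.005,0.11,0.01,0,1,0,0,-0.005,0.138,0.04,0,1,0,0,-0.005,0.138,0.075,0,1,0,0,-0.005,0.138,0.098,0.02,1,0,0,-0.005,0.138,0.098,0.055,1,0,0,-0.005,0.138,0.098,0.09,1,0,0,-0.005,0.138,0.098,0.115,1,0,0,-0.005,0.138,0.098,0.126,1,0,0,-0.005,0.138,0.098,0.126,1,0,0,-0.005,0.138,0.098,0.126,1]'

```text
clock: 55.92
eef_pos: [0.5502, -0.2964, 0.0779]
ee_rot: [-3.141, -0.001, 1.872]
force: [1.0, -0.8, 0.8]
opening: 0.009
finger_force: 0.0
```

Run:
```python
from nuts import *
s=monitor.read_state(); print(s['eef_pos'],s['opening'],s['force'],s['joint_pos'].round(2))
C0=np.array([.4688,-.3668]); d=np.array([.2918,-.9564]); n=np.array([.9564,.2918])
for b,z in[(.055,.075),(.045,.075),(.039,.071),(.035,.065),(.032,.058),(.031,.053)]: print(row([*(C0-.04*d+b*n),z],toolR(1.866)))
```

```text
[ 0.55020402 -0.29635272  0.07791574] 0.008908689734186999 [ 1.03136909 -0.82804428  0.8162379 ] [ 0.76  0.62 -0.47  1.78  0.36  0.83  0.42]
[-0.001, -0.0013, 0.0058, -0.0034, -0.0434, 0.003]
[-0.001, -0.0013, 0.0058, -0.0034, -0.0534, 0.003]
[-0.001, -0.0013, 0.0058, -0.0033, -0.0594, 0.007]
[-0.001, -0.0013, 0.0058, -0.0033, -0.0634, 0.013]
[-0.001, -0.0013, 0.0058, -0.0033, -0.0664, 0.02]
[-0.001, -0.0013, 0.0058, -0.0033, -0.0674, 0.025]
```

>>> jog_arm --rows '[0,0,0.005,-0.003,-0.01,0.002,1,0,0,0.005,-0.003,-0.02,0.003,1,0,0,0.005,-0.003,-0.03,0.003,1,0,0,0.005,-0.003,-0.04,0.003,1,0,0,0.005,-0.003,-0.048,0.003,1,0,0,0.005,-0.003,-0.0535,0.003,1,0,0,0.005,-0.003,-0.0595,0.007,1,0,0,0.005,-0.003,-0.0635,0.013,1,0,0,0.005,-0.003,-0.0665,0.02,1,0,0,0.005,-0.003,-0.0675,0.023,1,0,0,0.005,-0.003,-0.0675,0.025,1,0,0,0.005,-0.003,-0.0675,0.025,1]'

```text
clock: 56.92
eef_pos: [0.485, -0.3207, 0.0528]
ee_rot: [-3.136, -0.001, 1.865]
force: [-4.6, -0.6, 11.0]
opening: 0.0
finger_force: 5.7
```

>>> jog_arm --rows '[0,0,0,0,0,0.001,1,0,0,0,0,0,0.001,1,0,0,0,0,0,0.001,1]'

```text
clock: 57.17
eef_pos: [0.485, -0.3207, 0.0527]
ee_rot: [-3.136, -0.001, 1.865]
force: [-6.7, 0.3, 17.4]
opening: 0.003
finger_force: 8.7
```

>>> jog_arm --rows '[0,0,0,0,0,-0.01,1,0,0,0,0,0,-0.04,1,0,0,0,0,0,-0.08,1,0,0,0,0,0,-0.12,1,0,0,0,-0.04,0,-0.15,1,0,0,0,-0.08,-0.01,-0.16,1,0,0,0,-0.11,-0.015,-0.16,1,0,0,0,-0.13,-0.015,-0.16,1,0,0,0,-0.13,-0.015,-0.16,1,0,0,0,-0.13,-0.015,-0.16,1]'

```text
clock: 58.0
eef_pos: [0.5095, -0.4492, 0.2099]
ee_rot: [-3.139, -0.004, 1.864]
force: [0.3, -0.0, -0.9]
opening: 0.004
finger_force: 0.0
```

Run:
```python
from nuts import *
cal,c,dp=shot('wrist'); P=cloud(cal,dp); C0=np.array([.4688,-.3668]); d=np.array([.2918,-.9564]); n=np.array([.9564,.2918])
a=(P[...,:2]-C0)@d; b=(P[...,:2]-C0)@n; Z=P[...,2]
for b0 in(.010,.016,.024,.032,.040):
    m=(abs(a)<.06)&(b>b0)&(b<b0+.006)&(Z<.06); print('flap',b0,np.percentile(Z[m],[10,50,90]).round(4))
for s in(.06,-.002,-.052):
    m=(b>-.02)&(b<.006)&(abs(a-s)<.02)&(Z>.019)&(Z<.03); print(s,m.sum(),np.median(Z[m]).round(4),b[m].min().round(4),(a[m].min()+a[m].max()).round(4)/2)
_,t,_=shot('top'); _,s,_=shot('scene')
o=np.zeros((600,800,3),np.uint8); o[:,:400]=cv2.resize(c[:200,170:340],(400,600)); o[:300,400:]=cv2.resize(t[150:260,140:430],(400,300)); o[300:,400:]=cv2.resize(s[140:310,160:380],(400,300)); cv2.imwrite('pics/fin.png',o[:,:,::-1])
print(monitor.read_state()['clock'])
```

```text
flap 0.01 [0.0263 0.0274 0.0368]
flap 0.016 [0.0261 0.0271 0.0281]
flap 0.024 [0.026  0.0271 0.0281]
flap 0.032 [0.0261 0.0271 0.028 ]
flap 0.04 [0.0262 0.0271 0.0281]
0.06 300 0.0225 -0.0153 0.0609
-0.002 271 0.0224 -0.0156 -0.0025
-0.052 287 0.0223 -0.0156 -0.05185
58.15
```

View pics/fin.png

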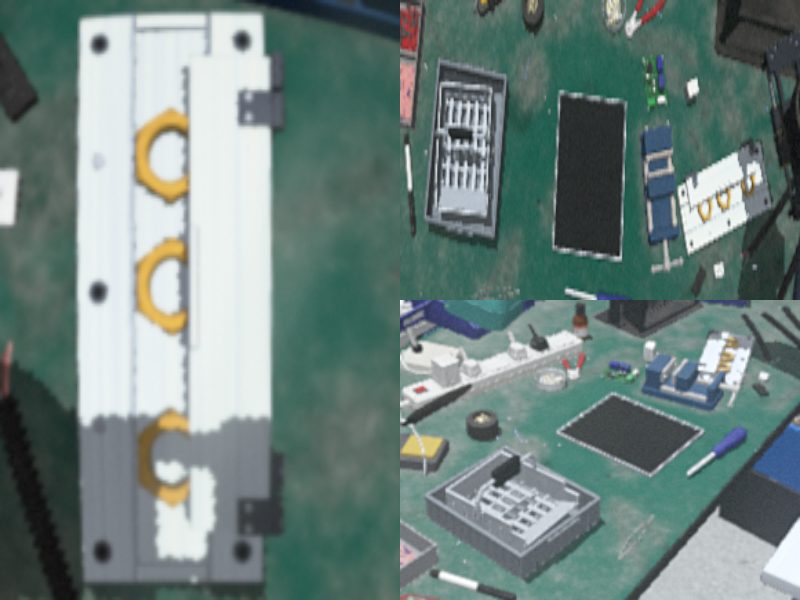

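The final view shows the three nuts flat in the channel (left pane, at about (160,155), (160,285) and (165,460)) under the level, shut flap. The tray is empty and the empty basket stands upright in the tub. The arm is touching nothing.

```bash
python3 -c "
from rig import job; print(job.job_done())"
```

```text
the job is handed in; nothing more can be done
None
```

The job is handed in after about 58 s of robot time: no pellets showed in the basket before the pour, all three nuts lie flat and seated in the nest with the keeper fully shut, and the empty basket is upright in the tub. I did not count the pellets in the tub.

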